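# Fetch the flight punch from behind the bell, tin and jar

### The arm

A 6-joint arm with a two-finger parallel gripper is mounted at the origin on the work surface. World frame = base frame: x ahead of the robot, y to its left, z up, the work surface at z = 0. Lengths are in m, angles in rad, forces in N, time in s.
With the tool pointing down it reaches from about 0.4 to 0.825 m from the base axis. Payload 7 kg.
Tool frame: the origin (TCP) lies at the very end of the fingers, on their centre line; the grasp point (between the pads) lies arm.grip_point_offset behind it (arm.grip_point_offset is the distance from the TCP to the grasp point, in m); z points along the fingers, y is the line along which they close (so a half turn about z gives the same grasp; the last joint's range is limited). The gripper opens to 88 mm and grips with 3 to 60 N. Pads are 19 mm wide; open, the fingers measure 130 mm over their backs; the gripper's body (78 mm by 193 mm) begins 47 mm behind the grasp point.
Start: joints at [-1.05, 0.359, 0.012, 0, -1.224, -0.288], TCP at [0.156, -0.657, 0.19] pointing down, gripper open.
Joint ranges: [-3.07, 3.07], [-1.43, 2.12], [-1.02, 1.25], [-3.03, 1.67], [-3.05, -0], [-3.03, 3.03]. Speed limits (rad/s): [2.39, 2.39, 3.01, 3.14, 3.14, 3.14].

### API

Orientations are given as [roll, pitch, yaw] about the fixed x, y, z axes, in that order (R = Rz(yaw) Ry(pitch) Rx(roll)).
In Python, from station import arm gives the robot as it stands.
- The arm moves only by the shell command python3 -m crank 'ROWS' [OPENING] [FORCE]. ROWS is JSON, a list of rows, each an object of numbers: "dx", "dy", "dz": the shift along the tool's x, y, z in cm; "wx", "wy", "wz": the turn, a rotation vector about the tool's x, y, z in degrees. A call has exactly 10 rows; each row is the pose to reach, as a shift and turn from the pose commanded when the call began, along the tool's axes at that moment; what a row does not reach only later rows make up. A row lasts 1/8 s, in which the tool goes at most 62.5 mm and 10.7 degrees, less where a joint would pass 70% of its speed; a pose out of reach is approached as far as the arm can. A call with a gripper value outside its range is refused whole. OPENING is the finger opening in cm, from 0 to 8.76, set as the call begins (- or left out, the last holds). The fingers move at their own pace and stop on an object; FORCE is the grip in N (left out, the last holds). Time passes only in rows, so rows that repeat a pose let the fingers close, or fill a call up. It gives the time, the measured TCP pose, the force, the opening and the grip force at its end, in the units of the state.
- arm.get_state(): the state, without advancing time (a new reading comes with each control period).
- arm.grab_frame(name): name is "side" or "top" or "wrist"; returns the picture (384x512x3 uint8, red, green, blue); there is no depth.
- arm.calibration(name): a dict with "fx", "fy", "cx", "cy" (pixels), "world_from_camera" (4x4, takes a point from camera to world coordinates). Camera axes: x right, y down, z forward; pixel columns grow to the right and rows downward; lengths in m; the calibration is good to about 2 mm. The wrist camera is an equidistant fisheye: a pixel r from the principal point sees the ray r / f radians off the axis. A picture is of the moment at which its call begins: read the wrist's pose just before it. calibration takes no time and is no camera call; for the wrist camera it gives the pose at the moment of the call.
- arm.job_done(): hands the job in; it is judged then, once.
Trained networks look in the newest picture that a camera, given by its name, has taken for a name from the list of things; names that differ only in an ending like _2 or _b are one class to them, and where a whole thing is asked for, a point or a joint stands for the part that bears it (a point fixed in the world has none). Each returns a list of dicts, best first, with "confidence" (0 to 1); they miss things now and then, are a little off and sometimes report something else, mostly with a low value. They report only what shows in the picture. A call takes as long as a camera call. They do not tell look-alikes from the thing itself.
- arm.find_in(camera, query): "centre" ([x, y, z] in m, in world coordinates, good to about 4 mm: the middle of the surface that is visible of it).
- arm.masks_of(camera, query): "pixels" (384x512 bool, what is visible of it).
- arm.mark_of(camera, query): "centre" ([x, y, z] in m, in world coordinates, good to about 4 mm: a listed point, or the origin of a listed thing).
The state is a dict: "t": time; "q": joint angles; "qd": joint speeds; "joint_efforts": joint torques, N m; "eef_pos": TCP position; "ee_rot": TCP orientation; "force": force on the tool from outside, world axes, zero at the start; "moment": the same for the moment, N m; "width": finger opening in m; "gripper_force": force on a finger pad.
Only numpy, scipy, OpenCV 4.12 (cv2) and the standard library are available. Lean on these libraries where they do the work, as an engineer would, in place of code of your own. Each camera call takes 0.05 s, during which the arm holds its last target. There are 200 camera calls.

### The job

The flight punch lies at the back of the low shelf: first move the brass bell, the red tin and the blue-lidded jar out of the way so that all three stand together on the black rubber mat, then lay the punch the right way up on the middle of the cork strip of the scorer's board, lengthways along the strip (either end first). When the punch is there, put the bell, tin and jar back, each centred on the same green felt disc it came from. Keep those three upright all the time and leave the glass mug where it is.

Things in the scene. Friction and masses are not known exactly. Their poses are not given: they have to be found in the camera images.
- bell: Loose brass hand bell, mouth down, round, 70 mm across at the foot, narrowing to 38 mm at 46 mm height; above it an upright dark wooden handle 20 mm thick (full thickness 75 to 105 mm above the foot), total height 115 mm. 0.2 to 0.45 kg. Origin: centre of the underside, z up. Best gripped by the handle.
- tin: Loose round red tin of spare points, 52 mm diameter, 65 mm high, 0.12 to 0.25 kg, closed. Origin: centre of the underside, z up.
- jar: Loose round jar of flights with a blue lid and pale label, 48 mm diameter, 75 mm high, about 0.1 to 0.2 kg, closed. Origin: centre of the underside, z up.
- punch: Loose chrome flight punch on its base, 92 mm long (own x), base 28 mm wide (own y), 8 mm high. On the middle 50 mm of its length a block 26 mm wide rises to 32 mm above the underside; a lever lies along the top, up to 43 mm, with a black thumb pad near the -x end. Grip across the width at the middle block. Origin: centre of the base's underside, z up. 0.15 to 0.3 kg.
- mug: Loose dimpled half-pint glass mug, 74 mm diameter, 90 mm high, handle reaching 65 mm from the axis along its own +x. Stands on the back half of the shelf beside the punch; must stay there. Origin: centre of the underside, z up.
- shelf: Fixed mahogany shelf, flat top at z = 30 mm, own x -105 (front) to +125 mm, y +-155 mm; side cheeks to 45 mm, far lip to 42 mm. Flush in its top three green felt discs, 82 mm across, centres x = -55, y = -100, 0, 100 mm: at the start bell, tin, jar stand one on each, any order, within 4 mm of centre. Behind, at x = 50, y = +-75 mm, punch and mug, either way. Origin: on the table, z up.
- mat: Fixed black rubber bar mat with a grey grid, 210 x 210 mm, 6 mm thick, empty at the start, left or right of the shelf. Origin: centre of its underside, on the table; x and y along its sides.
- board: Fixed white scorer's board lying flat, 200 mm (own x) by 160 mm (own y), 12 mm thick, with dark edges along its long sides and, flush in the middle, a cork strip 120 mm long (own x) and 50 mm wide. On the other side of the shelf from the mat. Origin: centre of its underside, on the table.
Not all that is in view belongs to the job. Of the things shaped like the jar, the blue one is meant. Of the things that look like the tin, the larger one is meant.

How it is judged:
On the way, in this order (a step that is already met when the one before it is completed fails the run):
1. the bell, tin and jar all stand released on the rubber mat (x of bell in the frame of mat between -0.095 and 0.095 m and y of bell in the frame of mat between -0.095 and 0.095 m and z of bell in the frame of mat between 0.002 and 0.012 m and angle between each of bell, tin, jar's own z axis and vertical below 0.15 rad and contact force between the fingers and bell below 0.2 N and linear speed of each of bell, tin, jar below 0.03 m/s and x of tin in the frame of mat between -0.095 and 0.095 m and y of tin in the frame of mat between -0.095 and 0.095 m and z of tin in the frame of mat between 0.002 and 0.012 m and contact force between the fingers and tin below 0.2 N and x of jar in the frame of mat between -0.095 and 0.095 m and y of jar in the frame of mat between -0.095 and 0.095 m and z of jar in the frame of mat between 0.002 and 0.012 m and contact force between the fingers and jar below 0.2 N), for 0.2 s.
2. the punch lies released on the cork strip, lengthways, with the bell, tin and jar still on the mat (all of step 1 and horizontal distance between punch and board below 0.015 m and angle between the x axis of punch and the x axis of board, either way round below 0.26 rad and angle between punch's own z axis and vertical below 0.15 rad and z of punch in the frame of board between 0.008 and 0.018 m and contact force between the fingers and punch below 0.2 N and linear speed of punch below 0.03 m/s), for 0.2 s.
At the end, for the whole second after the job is handed in: The punch lies the right way up on the scorer's board, its origin within 15 mm of the board's centre and its length within 0.26 rad of the strip's; bell, tin and jar stand upright within 15 mm of where each stood at the start; all released and at rest; the mug within 20 mm of its start and upright (horizontal distance between punch and board below 0.015 m and angle between the x axis of punch and the x axis of board, either way round below 0.26 rad and angle between each of punch, bell, tin, jar's own z axis and vertical below 0.15 rad and z of punch in the frame of board between 0.008 and 0.018 m and contact force between the fingers and punch below 0.2 N and linear speed of each of punch, bell, tin, jar below 0.03 m/s and distance of each of bell, tin, jar from where it was at the start of the episode below 0.015 m and contact force between the fingers and bell below 0.2 N and contact force between the fingers and tin below 0.2 N and contact force between the fingers and jar below 0.2 N and distance of mug from where it was at the start of the episode below 0.02 m and angle between mug's own z axis and vertical below 0.2 rad); the robot touches nothing.
It fails at once if the bell, tin or jar tips over (angle between any of bell, tin, jar's own z axis and vertical above 0.5 rad).
It fails at once if the mug is moved more than 20 mm or tipped (distance of mug from where it was at the start of the episode above 0.02 m or angle between mug's own z axis and vertical above 0.3 rad).
It also fails if it takes over 144 s, if anything falls off the work surface, if the arm or the gripper's body presses on something with over 40 N, if the wrist force passes 120 N, or if a joint passes its speed limit or range.

## Working session

There is one attempt and no reset: what is moved stays moved. The work goes in short steps, Python scripts to look and compute and a shell command to move; the robot and the scene stay as the last step left them, time stands still between calls to the robot, and variables do not carry over. Pictures are saved under pics/ and viewed, at most 14 in all, crops included, and the job is handed in when it is done.

```bash
ls; mkdir -p pics
python3 - <<'E'
from station import arm
import cv2
print(arm.get_state(), arm.grip_point_offset)
for c in ["top","side"]:
    im=arm.grab_frame(c); cv2.imwrite(f"pics/{c}0.png",im[:,:,::-1])
    k=arm.calibration(c); print(c,k)
    for n in ["bell","tin","jar","punch","mug","shelf","mat","board"]:
        print(n,[(d["confidence"],[round(x,3) for x in d["centre"]]) for d in arm.mark_of(c,n)])
E
```

```text
pics
{'t': 0.0, 'q': array([-1.04990144e+00,  3.59374238e-01,  1.10579101e-02, -3.42962019e-04,
       -1.22410025e+00, -2.88099472e-01]), 'qd': array([-0.00084183,  0.00061962, -0.00091403,  0.00077742, -0.00146696,
       -0.00015985]), 'joint_efforts': array([ 1.81842082e-03, -5.82716811e+01,  2.93071175e+01,  6.99735090e+00,
        6.83311999e-03, -1.44059295e-04]), 'eef_pos': array([ 0.15555926, -0.65626464,  0.1892318 ]), 'ee_rot': array([ 3.13994757e+00, -1.51287861e-04, -2.90891391e+00]), 'force': array([0.28257864, 0.2543866 , 1.10134548]), 'moment': array([ 0.06133076, -0.00308151,  0.07391875]), 'gripper_force': 0.0, 'width': 0.08770912037560638} 0.0188
top {'fx': 497.20298255057384, 'fy': 497.20298255057384, 'cx': 263.01613411057036, 'cy': 198.08317057243568, 'world_from_camera': array([[-1.88667759e-02, -9.82859052e-01,  1.83390643e-01,
         3.43562454e-01],
       [-9.99813440e-01,  1.93058189e-02,  6.08770140e-04,
        -1.11521014e-02],
       [-4.13884178e-03, -1.83344944e-01, -9.83039929e-01,
         1.19925639e+00],
       [ 0.00000000e+00,  0.00000000e+00,
[... 499 characters left out ...]
249.744342986036, 'cy': 192.52063929523982, 'world_from_camera': array([[ 0.91261426, -0.27902752,  0.29879569,  0.3143573 ],
       [-0.40849091, -0.59297262,  0.69391545, -0.56544263],
       [-0.01644384, -0.75533246, -0.65513547,  0.56186119],
       [ 0.        ,  0.        ,  0.        ,  1.        ]])}
bell [(0.86, [0.573, -0.12, 0.032])]
tin [(0.73, [0.447, -0.071, -0.001]), (0.63, [0.563, -0.03, 0.031])]
jar [(0.76, [0.407, 0.098, -0.003]), (0.55, [0.555, 0.082, 0.03])]
punch [(0.85, [0.664, 0.065, 0.031])]
mug [(0.7, [0.564, -0.029, 0.031]), (0.68, [0.555, 0.083, 0.03])]
shelf [(0.85, [0.618, -0.022, 0.0])]
mat [(0.72, [0.533, -0.325, 0.003])]
board [(0.89, [0.501, 0.327, -0.004])]
```

View pics/top0.png

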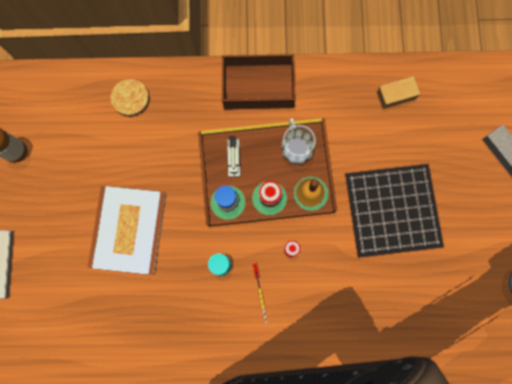

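View pics/side0.png

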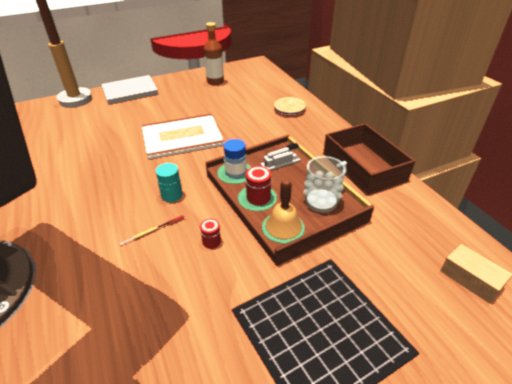

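The top view shows:
- **On the shelf:** bell at (312,190), large red tin at (270,193), blue jar at (227,197), punch at (234,156) and mug at (298,143).
- **Fixed things:** mat at (393,210) and board at (128,230).
- **Look-alikes on the table:** small tin at (292,249) and teal jar at (219,264).

The large tin and the blue-lidded jar, both on felt discs, fit the description. I'll confirm them in one crop while measuring the yaws.

```bash
cat > h.py <<'E'
from station import arm
import numpy as np, cv2
def ray(c,px,z):
    k=arm.calibration(c); T=k["world_from_camera"]; px=np.atleast_2d(np.asarray(px,float))
    d=np.c_[(px[:,0]-k["cx"])/k["fx"],(px[:,1]-k["cy"])/k["fy"],np.ones(len(px))]@T[:3,:3].T
    return (T[:3,3]+d*((z-T[2,3])/d[:,2])[:,None])[:,:2]
def rect(c,m,z):
    cs=max(cv2.findContours(m.astype(np.uint8),0,2)[0],key=cv2.contourArea)[:,0]
    (x,y),(w,h),a=cv2.minAreaRect((ray(c,cs,z)*1000).astype(np.float32))
    return f"centre {x:.0f} {y:.0f} size {w:.0f} {h:.0f} ang {a:.1f} px {m.sum()}"
E
python3 - <<'E'
from h import *
im=arm.grab_frame("top")
for n,z in [("shelf",.04),("mat",.006),("board",.012),("punch",.035),("mug",.12)]:
    for d in arm.masks_of("top",n)[:2]: print(n,round(d["confidence"],2),rect("top",d["pixels"],z))
hsv=cv2.cvtColor(im,cv2.COLOR_RGB2HSV)
roi=np.zeros(im.shape[:2],bool); roi[200:260,112:145]=1
print("cork",rect("top",roi&(hsv[:,:,1]>80),.012))
g=(abs(hsv[:,:,0].astype(int)-65)<15)&(hsv[:,:,1]>60); g[240:]=0; g[:,:200]=0; g[:,340:]=0
for lo,hi in [(200,248),(248,290),(290,335)]:
    m=g.copy(); m[:,:lo]=0; m[:,hi:]=0
    ys,xs=np.nonzero(m); p=np.c_[xs,ys].astype(np.float32)
    (u,v),r=cv2.minEnclosingCircle(p); print("felt",len(p),ray("top",[u,v],.03).round(4),r*1.18/497)
arm.grab_frame("side"); s=arm.grab_frame("side")
a=cv2.resize(im[110:280,195:345,::-1],None,fx=3,fy=3,interpolation=2); b=cv2.resize(s[120:260,150:360,::-1],None,fx=1.65,fy=1.65)
cv2.imwrite("pics/crop1.png",np.hstack([a,cv2.copyMakeBorder(b,0,a.shape[0]-b.shape[0],0,0,0)])[:, :800])
E
```

```text
shelf 0.68 centre 624 -21 size 240 312 ang 4.9 px 9340
mat 0.65 centre 530 -328 size 210 214 ang 5.9 px 7303
board 0.66 centre 494 317 size 165 204 ang 82.9 px 5631
punch 0.64 centre 665 59 size 98 28 ang 1.4 px 441
mug 0.33 centre 557 -116 size 60 59 ang 88.9 px 609
cork centre 496 320 size 48 118 ang 83.0 px 964
felt 408 [[0.5536 0.0747]] 0.03965728721388388
felt 358 [[ 0.5623 -0.0249]] 0.03946553635165485
felt 136 [[ 0.569  -0.1251]] 0.03882439388835454
```

View pics/crop1.png

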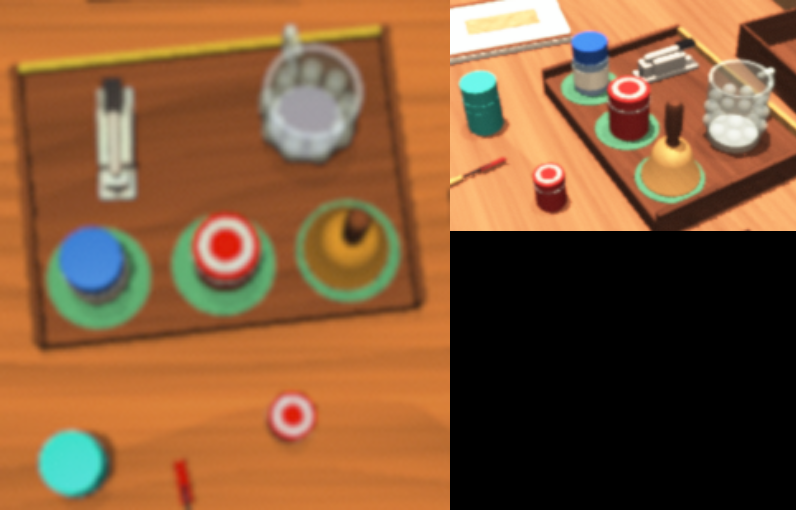

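The crop confirms it: the large red tin (middle disc) and the blue-lidded jar (left disc) are the ones meant. The small tin and the teal jar stand on the table. Next I'll work out the object tops and the first move.

```bash
cat >> h.py <<'E'
def go(x,y,z,yaw):
    "shift/turn in tool axes (cm, deg) from the measured pose"
    s=arm.get_state(); from scipy.spatial.transform import Rotation as R
    r=R.from_euler("xyz",s["ee_rot"]); d=r.inv().apply(np.array([x,y,z])-s["eef_pos"])*100
    t=R.from_euler("xyz",[np.pi,0,np.radians(yaw)]); w=np.degrees((r.inv()*t).as_rotvec())
    print("move",d.round(2),w.round(1),"| at",s["eef_pos"].round(4),np.degrees(s["ee_rot"]).round(1),"t",round(s["t"],2),"w",round(s["width"],4),"F",round(s["gripper_force"],1),s["force"].round(1))
E
python3 - <<'E'
from h import *
im=arm.grab_frame("top"); hsv=cv2.cvtColor(im,cv2.COLOR_RGB2HSV).astype(int)
print("bell top",ray("top",[314,184.5],.14),"tin",ray("top",[270,192],.095))
m=(abs(hsv[:,:,0]-108)<10)&(hsv[:,:,1]>150); m[:,:205]=0; m[:,250:]=0;m[:180]=0;m[215:]=0
ys,xs=np.nonzero(m); print("jar lid",m.sum(),ray("top",[xs.mean(),ys.mean()],.105))
go(.569,-.122,.21,-85.2)
E
```

```text
bell top [[ 0.56907135 -0.12205254]] tin [[ 0.5632651  -0.02654319]]
jar lid 323 [[0.55350782 0.07423892]]
move [-52.55  42.5   -1.99] [  0.    0.  -81.5] | at [ 0.1557 -0.6567  0.1901] [ 180.    -0.  -166.7] t 1.35 w 0.0872 F 0.0 [-0.3 -1.1 -0.1]
```

```bash
python3 -m crank '[{"dx":-6,"dy":5,"dz":-2,"wz":-10},{"dx":-11,"dy":9,"dz":-2,"wz":-20},{"dx":-16,"dy":13,"dz":-2,"wz":-30},{"dx":-21,"dy":17,"dz":-2,"wz":-40},{"dx":-26,"dy":21,"dz":-2,"wz":-50},{"dx":-31,"dy":25,"dz":-2,"wz":-60},{"dx":-36,"dy":29,"dz":-2,"wz":-70},{"dx":-41,"dy":33,"dz":-2,"wz":-80},{"dx":-46,"dy":37,"dz":-2,"wz":-81.5},{"dx":-50,"dy":40.4,"dz":-2,"wz":-81.5}]' 6
python3 - <<'E'
from h import *
im=arm.grab_frame("wrist"); cv2.imwrite("pics/w1.png",im[:,:,::-1])
for n in ["bell","tin","jar"]: print(n,[(round(d["confidence"],2),d["centre"]) for d in arm.mark_of("wrist",n)])
go(.569,-.122,.101,-85.2)
E
```

```text
bell []
tin []
jar []
move [-52.55  42.5    8.92] [ -0.   -0.  -81.5] | at [ 0.1557 -0.6568  0.1902] [-180.     0.  -166.7] t 1.55 w 0.0882 F 0.0 [-0.5  0.1  0.2]$[0]: bad value
```

View pics/w1.png

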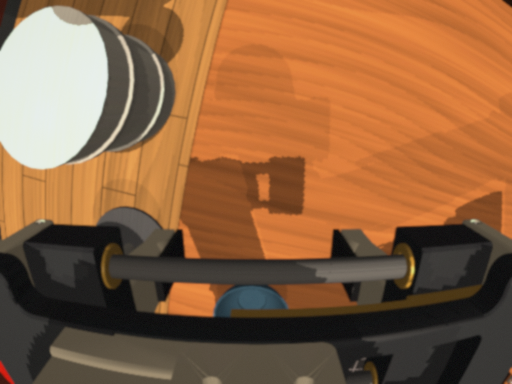

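The wrist view shows only bare table at the start pose. The move was refused, so I'll give all six keys.

```bash
python3 -m crank '[{"dx":-4,"dy":3,"dz":-2,"wx":0,"wy":0,"wz":-10},{"dx":-8,"dy":6,"dz":-2,"wx":0,"wy":0,"wz":-20},{"dx":-12,"dy":10,"dz":-2,"wx":0,"wy":0,"wz":-30},{"dx":-17,"dy":14,"dz":-2,"wx":0,"wy":0,"wz":-40},{"dx":-22,"dy":18,"dz":-2,"wx":0,"wy":0,"wz":-50},{"dx":-27,"dy":22,"dz":-2,"wx":0,"wy":0,"wz":-60},{"dx":-32,"dy":26,"dz":-2,"wx":0,"wy":0,"wz":-70},{"dx":-37,"dy":30,"dz":-2,"wx":0,"wy":0,"wz":-80},{"dx":-42,"dy":34,"dz":-2,"wx":0,"wy":0,"wz":-81.5},{"dx":-46,"dy":38,"dz":-2,"wx":0,"wy":0,"wz":-81.5}]' 6
python3 - <<'E'
from h import *
go(.569,-.122,.21,-85.2)
E
```

```text
t: 2.8
eef_pos: [0.5151, -0.1818, 0.2105]
ee_rot: [-3.141, -0.0, -1.486]
force: [0.8, -0.7, 0.8]
width: 0.0601
gripper_force: 0.0
move [-5.5  -5.88  0.05] [-0.  -0.   0.1] | at [ 0.5151 -0.1818  0.2105] [-180.    -0.   -85.1] t 2.8 w 0.0601 F 0.0 [ 0.8 -0.7  0.8]
```

```bash
python3 -m crank '[{"dx":-2.7,"dy":-2.9,"dz":0,"wx":0,"wy":0,"wz":0},{"dx":-5.5,"dy":-5.9,"dz":0,"wx":0,"wy":0,"wz":0},{"dx":-5.5,"dy":-5.9,"dz":0,"wx":0,"wy":0,"wz":0},{"dx":-5.5,"dy":-5.9,"dz":0,"wx":0,"wy":0,"wz":0},{"dx":-5.5,"dy":-5.9,"dz":0,"wx":0,"wy":0,"wz":0},{"dx":-5.5,"dy":-5.9,"dz":0,"wx":0,"wy":0,"wz":0},{"dx":-5.5,"dy":-5.9,"dz":0,"wx":0,"wy":0,"wz":0},{"dx":-5.5,"dy":-5.9,"dz":0,"wx":0,"wy":0,"wz":0},{"dx":-5.5,"dy":-5.9,"dz":0,"wx":0,"wy":0,"wz":0},{"dx":-5.5,"dy":-5.9,"dz":0,"wx":0,"wy":0,"wz":0}]'
python3 - <<'E'
from h import *
im=arm.grab_frame("wrist"); cv2.imwrite("pics/w2.png",im[:,:,::-1])
for n in ["bell","tin","jar","punch","mug"]: print(n,[(round(d["confidence"],2),d["centre"]) for d in arm.mark_of("wrist",n)])
k=arm.calibration("wrist"); print(k)
go(.569,-.122,.101,-85.2)
E
```

```text
t: 4.05
eef_pos: [0.568, -0.1238, 0.2102]
ee_rot: [3.142, -0.0, -1.486]
force: [0.3, -0.5, 0.0]
width: 0.0603
gripper_force: 0.0
bell [(0.88, [0.5744, -0.1192, 0.0302])]
tin [(0.69, [0.4445, -0.0716, 0.002]), (0.62, [0.5672, -0.0241, 0.0283])]
jar [(0.7, [0.5583, 0.0777, 0.0312])]
punch [(0.7, [0.6612, 0.0651, 0.0296]), (0.36, [0.6801, -0.0894, 0.0286])]
mug [(0.71, [0.6817, -0.0899, 0.0301])]
{'fx': 297.3186396354542, 'fy': 297.3186396354542, 'cx': 257.3620050277214, 'cy': 197.24376692023822, 'world_from_camera': array([[-9.96396868e-01, -8.16530719e-02, -2.29359565e-02,
         5.74980493e-01],
       [-8.48128895e-02,  9.58512572e-01,  2.72140447e-01,
        -1.97292206e-01],
       [-2.36700865e-04,  2.73105154e-01, -9.61984157e-01,
         4.04810012e-01],
       [ 0.00000000e+00,  0.00000000e+00,  0.00000000e+00,
         1.00000000e+00]])}
move [-0.17 -0.11 10.91] [ 0. -0.  0.] | at [ 0.5681 -0.1238  0.2101] [180.   -0.  -85.2] t 4.35 w 0.06 F 0.0 [ 0.6 -0.3  1.5]
```

View pics/w2.png

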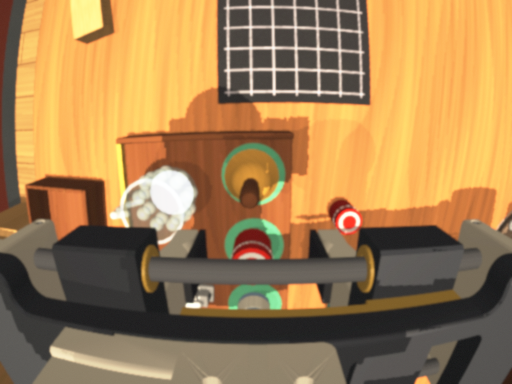

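Run:
```python
from h import *
im=cv2.imread("pics/w2.png"); hsv=cv2.cvtColor(im,cv2.COLOR_BGR2HSV).astype(int)
k=arm.calibration("wrist"); T=k["world_from_camera"]
def wray(px,z):
    v=(np.asarray(px,float)-[k["cx"],k["cy"]])/k["fx"]; r=np.linalg.norm(v,axis=1,keepdims=True)
    d=np.c_[v/r*np.sin(r),np.cos(r)]@T[:3,:3].T
    return (T[:3,3]+d*((z-T[2,3])/d[:,2])[:,None])[:,:2]
m=(abs(hsv[:,:,0]-72)<20)&(hsv[:,:,1]>80); m[:135]=0; m[212:]=0; m[:,:205]=0; m[:,300:]=0
ys,xs=np.nonzero(m); p=wray(np.c_[xs,ys],.03)
print(m.sum(),cv2.minEnclosingCircle((p*1000).astype(np.float32)))
print("handle top dark:")
m=(hsv[:,:,2]<95)&(hsv[:,:,1]>90); m[:175]=0; m[209:]=0; m[:,:238]=0; m[:,265:]=0
ys,xs=np.nonzero(m); print(m.sum(),xs.min(),xs.max(),ys.min(),ys.max(),wray([[ (xs.min()+xs.max())/2,ys.max()-7]],.14))
```

```text
454 ((574.333740234375, -121.24964141845703), 40.21220779418945)
handle top dark:
244 240 258 179 204 [[ 0.57640108 -0.1219554 ]]
```

```bash
python3 -m crank '[{"dx":-0.2,"dy":-0.5,"dz":1,"wx":0,"wy":0,"wz":0},{"dx":-0.2,"dy":-0.5,"dz":2.5,"wx":0,"wy":0,"wz":0},{"dx":-0.2,"dy":-0.5,"dz":4,"wx":0,"wy":0,"wz":0},{"dx":-0.2,"dy":-0.5,"dz":5.5,"wx":0,"wy":0,"wz":0},{"dx":-0.2,"dy":-0.5,"dz":7,"wx":0,"wy":0,"wz":0},{"dx":-0.2,"dy":-0.5,"dz":8.5,"wx":0,"wy":0,"wz":0},{"dx":-0.2,"dy":-0.5,"dz":9.8,"wx":0,"wy":0,"wz":0},{"dx":-0.2,"dy":-0.5,"dz":10.6,"wx":0,"wy":0,"wz":0},{"dx":-0.2,"dy":-0.5,"dz":10.9,"wx":0,"wy":0,"wz":0},{"dx":-0.2,"dy":-0.5,"dz":10.9,"wx":0,"wy":0,"wz":0}]'
python3 -m crank '[{"dx":0,"dy":0,"dz":0,"wx":0,"wy":0,"wz":0},{"dx":0,"dy":0,"dz":0,"wx":0,"wy":0,"wz":0},{"dx":0,"dy":0,"dz":0,"wx":0,"wy":0,"wz":0},{"dx":0,"dy":0,"dz":0,"wx":0,"wy":0,"wz":0},{"dx":0,"dy":0,"dz":0,"wx":0,"wy":0,"wz":0},{"dx":0,"dy":0,"dz":0,"wx":0,"wy":0,"wz":0},{"dx":0,"dy":0,"dz":0,"wx":0,"wy":0,"wz":0},{"dx":0,"dy":0,"dz":0,"wx":0,"wy":0,"wz":0},{"dx":0,"dy":0,"dz":0,"wx":0,"wy":0,"wz":0},{"dx":0,"dy":0,"dz":0,"wx":0,"wy":0,"wz":0}]' 1 25
python3 - <<'E'
from h import *
go(.538,-.391,.18,-85.2)
E
```

```text
t: 5.6
eef_pos: [0.573, -0.1214, 0.1013]
ee_rot: [-3.141, -0.0, -1.486]
force: [0.4, 0.1, 0.2]
width: 0.0598
gripper_force: 0.0
t: 6.85
eef_pos: [0.5733, -0.1214, 0.1015]
ee_rot: [-3.141, -0.0, -1.486]
force: [2.6, -0.2, 2.9]
width: 0.0146
gripper_force: 23.7
move [26.57  5.79 -7.85] [-0.1 -0.   0. ] | at [ 0.5733 -0.1214  0.1015] [-179.9   -0.   -85.2] t 6.85 w 0.0146 F 23.7 [ 2.6 -0.2  2.9]
```

Run:
```python
from h import *
s=arm.grab_frame("side"); t=arm.grab_frame("top")
a=cv2.resize(s[100:260,190:390,::-1],(500,400)); b=cv2.resize(t[100:260,230:390,::-1],(300,300)); 
cv2.imwrite("pics/c2.png",np.hstack([a,cv2.copyMakeBorder(b,0,100,0,0,0)]))
```

```text
(no output)
```

View pics/c2.png

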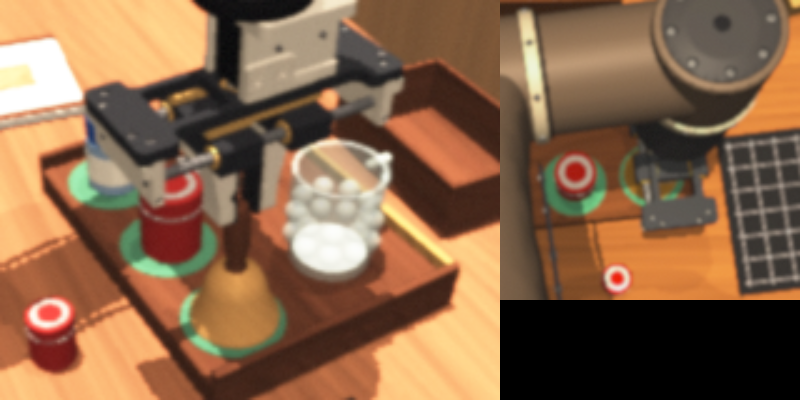

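The picture shows the bell upright with its handle between the pads, at about (235,230) in the left crop. Lifting it now and carrying it to the mat.

```bash
python3 -m crank '[{"dx":0,"dy":0,"dz":0,"wx":0,"wy":0,"wz":0},{"dx":0,"dy":0,"dz":-1,"wx":0,"wy":0,"wz":0},{"dx":0,"dy":0,"dz":-3,"wx":0,"wy":0,"wz":0},{"dx":0,"dy":0,"dz":-5,"wx":0,"wy":0,"wz":0},{"dx":1,"dy":0.2,"dz":-7,"wx":0,"wy":0,"wz":0},{"dx":3,"dy":0.7,"dz":-8,"wx":0,"wy":0,"wz":0},{"dx":6,"dy":1.3,"dz":-8,"wx":0,"wy":0,"wz":0},{"dx":9,"dy":2,"dz":-8,"wx":0,"wy":0,"wz":0},{"dx":12,"dy":2.6,"dz":-8,"wx":0,"wy":0,"wz":0},{"dx":15,"dy":3.3,"dz":-8,"wx":0,"wy":0,"wz":0}]' 1 40
python3 -m crank '[{"dx":3,"dy":0.7,"dz":0,"wx":0,"wy":0,"wz":0},{"dx":6,"dy":1.3,"dz":0,"wx":0,"wy":0,"wz":0},{"dx":9,"dy":2,"dz":0,"wx":0,"wy":0,"wz":0},{"dx":11,"dy":2.4,"dz":0,"wx":0,"wy":0,"wz":0},{"dx":11.6,"dy":2.5,"dz":1,"wx":0,"wy":0,"wz":0},{"dx":11.6,"dy":2.5,"dz":3,"wx":0,"wy":0,"wz":0},{"dx":11.6,"dy":2.5,"dz":5,"wx":0,"wy":0,"wz":0},{"dx":11.6,"dy":2.5,"dz":7,"wx":0,"wy":0,"wz":0},{"dx":11.6,"dy":2.5,"dz":8,"wx":0,"wy":0,"wz":0},{"dx":11.6,"dy":2.5,"dz":8.5,"wx":0,"wy":0,"wz":0}]'
python3 - <<'E'
from h import *
go(.538,-.391,.078,-85.2)
s=arm.grab_frame("side"); a=cv2.resize(s[150:384,150:450,::-1],(640,500)); cv2.imwrite("pics/c3.png",a)
E
```

```text
t: 8.2
eef_pos: [0.5507, -0.2751, 0.18]
ee_rot: [3.139, 0.001, -1.487]
force: [0.2, 0.2, -3.4]
width: 0.0136
gripper_force: 36.1
t: 9.45
eef_pos: [0.5373, -0.3909, 0.0954]
ee_rot: [3.141, 0.001, -1.486]
force: [0.0, 0.4, -3.9]
width: 0.0141
gripper_force: 36.1
move [ 0.02 -0.07  1.74] [0.1 0.  0.1] | at [ 0.5373 -0.3909  0.0954] [179.9   0.  -85.1] t 9.45 w 0.0141 F 36.1 [ 0.   0.4 -3.9]
```

View pics/c3.png

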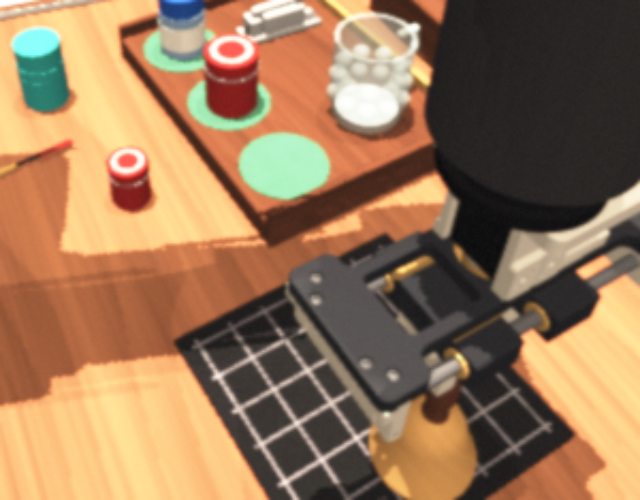

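The bell hangs upright over the far part of the mat, at about (420,450), and its disc on the shelf is empty. Lowering and releasing it.

```bash
python3 -m crank '[{"dx":0,"dy":0,"dz":0.5,"wx":0,"wy":0,"wz":0},{"dx":0,"dy":0,"dz":1,"wx":0,"wy":0,"wz":0},{"dx":0,"dy":0,"dz":1.3,"wx":0,"wy":0,"wz":0},{"dx":0,"dy":0,"dz":1.5,"wx":0,"wy":0,"wz":0},{"dx":0,"dy":0,"dz":1.6,"wx":0,"wy":0,"wz":0},{"dx":0,"dy":0,"dz":1.7,"wx":0,"wy":0,"wz":0},{"dx":0,"dy":0,"dz":1.75,"wx":0,"wy":0,"wz":0},{"dx":0,"dy":0,"dz":1.75,"wx":0,"wy":0,"wz":0},{"dx":0,"dy":0,"dz":1.75,"wx":0,"wy":0,"wz":0},{"dx":0,"dy":0,"dz":1.75,"wx":0,"wy":0,"wz":0}]'
```

```text
t: 10.75
eef_pos: [0.5375, -0.3914, 0.0787]
ee_rot: [-3.142, -0.0, -1.486]
force: [-0.5, -0.4, -3.5]
width: 0.0137
gripper_force: 36.1
```

```bash
python3 -m crank '[{"dx":0,"dy":0,"dz":0,"wx":0,"wy":0,"wz":0},{"dx":0,"dy":0,"dz":0,"wx":0,"wy":0,"wz":0},{"dx":0,"dy":0,"dz":0,"wx":0,"wy":0,"wz":0},{"dx":0,"dy":0,"dz":0,"wx":0,"wy":0,"wz":0},{"dx":0,"dy":0,"dz":0,"wx":0,"wy":0,"wz":0},{"dx":0,"dy":0,"dz":-1,"wx":0,"wy":0,"wz":0},{"dx":0,"dy":0,"dz":-3,"wx":0,"wy":0,"wz":0},{"dx":0,"dy":0,"dz":-6,"wx":0,"wy":0,"wz":0},{"dx":0,"dy":0,"dz":-9,"wx":0,"wy":0,"wz":0},{"dx":0,"dy":0,"dz":-12,"wx":0,"wy":0,"wz":0}]' 8
python3 - <<'E'
from h import *
go(.565,-.0255,.2,-85.2)
E
```

```text
t: 12.0
eef_pos: [0.5375, -0.3914, 0.2006]
ee_rot: [-3.141, -0.0, -1.486]
force: [1.4, -0.5, 0.8]
width: 0.0801
gripper_force: 0.0
move [-36.23  -5.83   0.04] [-0. -0.  0.] | at [ 0.5375 -0.3914  0.2006] [-180.    -0.   -85.2] t 12.0 w 0.0801 F 0.0 [ 1.4 -0.5  0.8]
```

```bash
python3 -m crank '[{"dx":-3,"dy":-0.5,"dz":0,"wx":0,"wy":0,"wz":0},{"dx":-8,"dy":-1.3,"dz":0,"wx":0,"wy":0,"wz":0},{"dx":-13,"dy":-2.1,"dz":0,"wx":0,"wy":0,"wz":0},{"dx":-18,"dy":-2.9,"dz":0,"wx":0,"wy":0,"wz":0},{"dx":-23,"dy":-3.7,"dz":0,"wx":0,"wy":0,"wz":0},{"dx":-28,"dy":-4.5,"dz":0,"wx":0,"wy":0,"wz":0},{"dx":-33,"dy":-5.3,"dz":0,"wx":0,"wy":0,"wz":0},{"dx":-36.2,"dy":-5.8,"dz":0,"wx":0,"wy":0,"wz":0},{"dx":-36.2,"dy":-5.8,"dz":2,"wx":0,"wy":0,"wz":0},{"dx":-36.2,"dy":-5.8,"dz":4,"wx":0,"wy":0,"wz":0}]'
python3 -m crank '[{"dx":0,"dy":0,"dz":1.5,"wx":0,"wy":0,"wz":0},{"dx":0,"dy":0,"dz":3,"wx":0,"wy":0,"wz":0},{"dx":0,"dy":0,"dz":4.5,"wx":0,"wy":0,"wz":0},{"dx":0,"dy":0,"dz":6,"wx":0,"wy":0,"wz":0},{"dx":0,"dy":0,"dz":7.5,"wx":0,"wy":0,"wz":0},{"dx":0,"dy":0,"dz":8.7,"wx":0,"wy":0,"wz":0},{"dx":0,"dy":0,"dz":9.5,"wx":0,"wy":0,"wz":0},{"dx":0,"dy":0,"dz":9.9,"wx":0,"wy":0,"wz":0},{"dx":0,"dy":0,"dz":9.9,"wx":0,"wy":0,"wz":0},{"dx":0,"dy":0,"dz":9.9,"wx":0,"wy":0,"wz":0}]'
python3 -m crank '[{"dx":0,"dy":0,"dz":0,"wx":0,"wy":0,"wz":0},{"dx":0,"dy":0,"dz":0,"wx":0,"wy":0,"wz":0},{"dx":0,"dy":0,"dz":0,"wx":0,"wy":0,"wz":0},{"dx":0,"dy":0,"dz":0,"wx":0,"wy":0,"wz":0},{"dx":0,"dy":0,"dz":0,"wx":0,"wy":0,"wz":0},{"dx":0,"dy":0,"dz":0,"wx":0,"wy":0,"wz":0},{"dx":0,"dy":0,"dz":0,"wx":0,"wy":0,"wz":0},{"dx":0,"dy":0,"dz":0,"wx":0,"wy":0,"wz":0},{"dx":0,"dy":0,"dz":0,"wx":0,"wy":0,"wz":0},{"dx":0,"dy":0,"dz":0,"wx":0,"wy":0,"wz":0}]' 4 20
python3 - <<'E'
from h import *
go(.532,-.327,.037,-85.2)
E
```

```text
t: 13.25
eef_pos: [0.5652, -0.0249, 0.1593]
ee_rot: [-3.14, 0.0, -1.485]
force: [0.5, 0.3, -0.5]
width: 0.0801
gripper_force: 0.0
t: 14.5
eef_pos: [0.5651, -0.0257, 0.0601]
ee_rot: [-3.141, 0.0, -1.486]
force: [0.1, 0.4, 0.6]
width: 0.0801
gripper_force: 0.0
t: 15.75
eef_pos: [0.5647, -0.0257, 0.0596]
ee_rot: [3.142, 0.0, -1.486]
force: [0.3, 0.1, -0.1]
width: 0.0401
gripper_force: 0.0
move [29.74  5.8   2.26] [0. 0. 0.] | at [ 0.5647 -0.0257  0.0596] [180.    0.  -85.2] t 15.75 w 0.0401 F 0.0 [ 0.3  0.1 -0.1]
```

Run:
```python
from h import *
s=arm.grab_frame("side"); t=arm.grab_frame("wrist")
a=cv2.resize(s[100:260,190:390,::-1],(500,400)); b=cv2.resize(t[:,120:400,::-1],(292,400)); 
cv2.imwrite("pics/c4.png",np.hstack([a,b]))
```

```text
(no output)
```

View pics/c4.png

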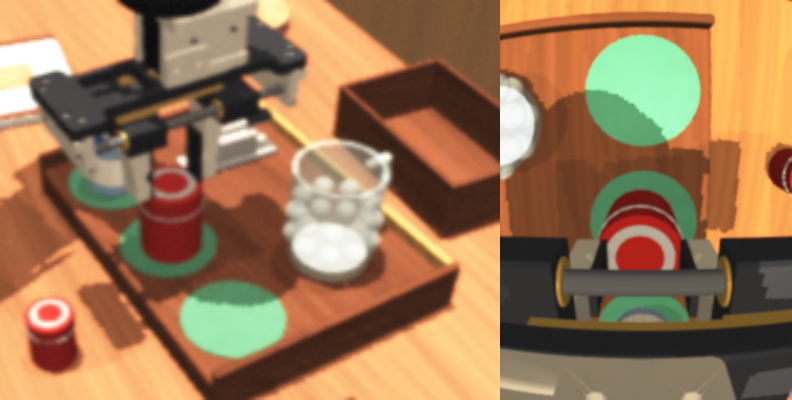

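Run:
```python
from h import *
k=arm.calibration("side");T=np.linalg.inv(k["world_from_camera"])
def pr(p):
    c=T[:3,:3]@p+T[:3,3]; u=np.array([c[0]/c[2]*k["fx"]+k["cx"],c[1]/c[2]*k["fy"]+k["cy"]]); return u.round(1),((u-[190,100])*2.5).round()
for n,p in dict(tcp=[.5647,-.0257,.0596],front=[.545,-.0257,.0596],back=[.585,-.0257,.0596],tintop=[.565,-.0255,.095],tinfoot=[.565,-.0255,.03]).items(): print(n,pr(np.array(p)))
for n in ["tin"]:
  for c in ["side","wrist"]:
    print(c,[(round(d["confidence"],2),np.round(d["centre"],4)) for d in arm.mark_of(c,n)])
```

```text
tcp (array([257.7, 187.4]), array([169., 218.]))
front (array([248.9, 190. ]), array([147., 225.]))
back (array([266.6, 184.7]), array([191., 212.]))
tintop (array([257.7, 173.7]), array([169., 184.]))
tinfoot (array([257.8, 198. ]), array([169., 245.]))
side [(0.72, array([ 0.5626, -0.0288,  0.0278])), (0.71, array([ 0.4451, -0.0737,  0.0013])), (0.35, array([ 0.5331, -0.324 ,  0.0026]))]
wrist [(0.77, array([ 0.5674, -0.0265,  0.031 ])), (0.6, array([ 0.4432, -0.0715,  0.0041]))]
```

The tin is where I expected, but the fingers closed on nothing: force 0 at 40 mm. In the side crop the fingertips look higher or further back than the reported TCP. I'll compare the projected fingertips with an enlarged picture.

Run:
```python
from h import *
from scipy.spatial.transform import Rotation as R
s=arm.get_state(); r=R.from_euler("xyz",s["ee_rot"]).as_matrix(); p=s["eef_pos"]
out=[]
for c in ["side","wrist"]:
    im=arm.grab_frame(c)[:,:,::-1].copy(); k=arm.calibration(c);T=np.linalg.inv(k["world_from_camera"])
    big=cv2.resize(im,None,fx=4,fy=4,interpolation=cv2.INTER_CUBIC)
    for dz,col in [(0,(255,0,255)),(-.03,(0,255,255)),(-.066,(0,255,0))]:
        for sy in (-.02,.02):
            q=T[:3,:3]@(p+r@[0,sy,dz])+T[:3,3]
            if c=="side": u=q[:2]/q[2]*k["fx"]
            else: u=q[:2]/np.hypot(*q[:2])*np.arctan2(np.hypot(*q[:2]),q[2])*k["fx"]
            u=u+[k["cx"],k["cy"]]; print(c,dz,sy,u.round(0)); cv2.circle(big,tuple((u*4).astype(int)),4,col,2)
    out.append(big[500:1000,840:1240] if c=="side" else big[740:1240,820:1220])
cv2.imwrite("pics/c5.png",np.hstack(out))
print(s["q"])
```

```text
side 0 -0.02 [266. 184.]
side 0 0.02 [249. 191.]
side -0.03 -0.02 [266. 173.]
side -0.03 0.02 [249. 179.]
side -0.066 -0.02 [266. 158.]
side -0.066 0.02 [249. 164.]
wrist 0 -0.02 [230. 223.]
wrist 0 0.02 [287. 223.]
wrist -0.03 -0.02 [226. 240.]
wrist -0.03 0.02 [291. 240.]
wrist -0.066 -0.02 [218. 269.]
wrist -0.066 0.02 [299. 269.]
[ 3.00540868e-01  3.00119201e-01 -4.01962379e-01  1.88380562e-05
 -8.68678974e-01 -2.16096867e-01]
```

View pics/c5.png

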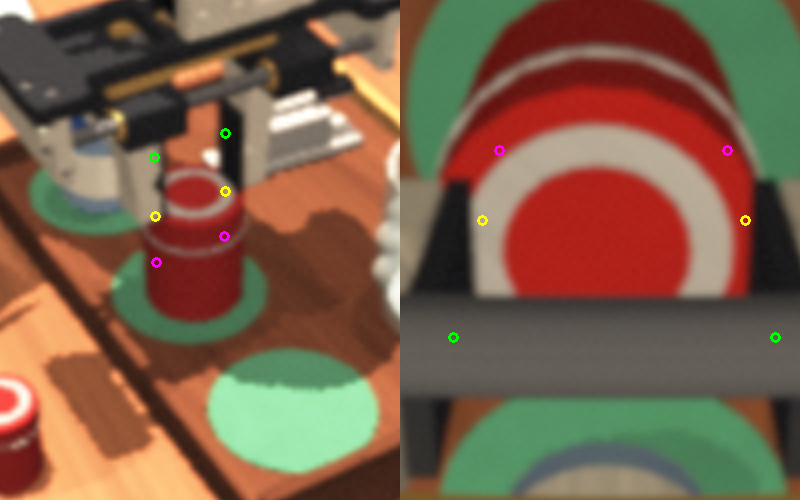

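The marks show the real fingertips about 33 mm above the reported TCP. The tips sit at the yellow mark (-30 mm), just above the tin's lid. That also explains why the bell was held near the top of its handle. I'll open, turn 12° so the gripper body stays clear of the mug, go 22 mm lower, and close.

```bash
python3 -m crank '[{"dx":0,"dy":0,"dz":0,"wx":0,"wy":0,"wz":0},{"dx":0,"dy":0,"dz":-1,"wx":0,"wy":0,"wz":-6},{"dx":0,"dy":0,"dz":-1,"wx":0,"wy":0,"wz":-12},{"dx":0,"dy":0,"dz":-1,"wx":0,"wy":0,"wz":-12},{"dx":0,"dy":0,"dz":-1,"wx":0,"wy":0,"wz":-12},{"dx":0,"dy":0,"dz":0,"wx":0,"wy":0,"wz":-12},{"dx":0,"dy":0,"dz":0.8,"wx":0,"wy":0,"wz":-12},{"dx":0,"dy":0,"dz":1.4,"wx":0,"wy":0,"wz":-12},{"dx":0,"dy":0,"dz":1.9,"wx":0,"wy":0,"wz":-12},{"dx":0,"dy":0,"dz":2.2,"wx":0,"wy":0,"wz":-12}]' 8
python3 -m crank '[{"dx":0,"dy":0,"dz":0,"wx":0,"wy":0,"wz":0},{"dx":0,"dy":0,"dz":0,"wx":0,"wy":0,"wz":0},{"dx":0,"dy":0,"dz":0,"wx":0,"wy":0,"wz":0},{"dx":0,"dy":0,"dz":0,"wx":0,"wy":0,"wz":0},{"dx":0,"dy":0,"dz":0,"wx":0,"wy":0,"wz":0},{"dx":0,"dy":0,"dz":0,"wx":0,"wy":0,"wz":0},{"dx":0,"dy":0,"dz":0,"wx":0,"wy":0,"wz":0},{"dx":0,"dy":0,"dz":0,"wx":0,"wy":0,"wz":0},{"dx":0,"dy":0,"dz":0,"wx":0,"wy":0,"wz":0},{"dx":0,"dy":0,"dz":0,"wx":0,"wy":0,"wz":0}]' 4 20
python3 - <<'E'
from h import *
go(.532,-.327,.037,-85.2)
s=arm.grab_frame("side"); a=s[100:280,170:400,::-1]; w=arm.grab_frame("wrist")[150:330,150:366,::-1]
cv2.imwrite("pics/c6.png",np.hstack([cv2.resize(a,None,fx=1.75,fy=1.75,interpolation=2),cv2.resize(w,None,fx=1.75,fy=1.75,interpolation=2)]))
E
```

```text
t: 17.3
eef_pos: [0.5647, -0.0258, 0.0372]
ee_rot: [3.141, -0.0, -1.277]
force: [-0.5, 0.0, -0.1]
width: 0.0801
gripper_force: 0.0
t: 18.55
eef_pos: [0.5654, -0.0256, 0.0381]
ee_rot: [-3.14, -0.0, -1.277]
force: [2.4, 0.6, 5.3]
width: 0.0516
gripper_force: 20.0
move [27.88 11.94  0.1 ] [-0.1 -0.  12.1] | at [ 0.5654 -0.0256  0.0381] [-179.9   -0.   -73.1] t 18.55 w 0.0516 F 20.0 [2.4 0.6 5.3]
```

View pics/c6.png

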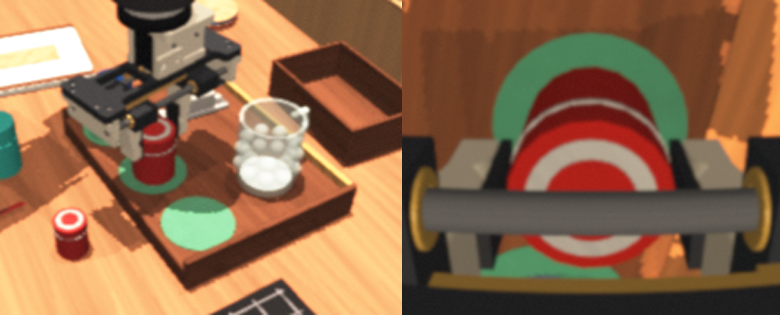

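The tin is gripped: width 51.6 mm, 20 N, upright on its disc at (155,155) in the left crop. Carrying it to the middle of the mat.

```bash
python3 -m crank '[{"dx":0,"dy":0,"dz":-0.5,"wx":0,"wy":0,"wz":0},{"dx":0,"dy":0,"dz":-2,"wx":0,"wy":0,"wz":0},{"dx":0,"dy":0,"dz":-4,"wx":0,"wy":0,"wz":0},{"dx":0,"dy":0,"dz":-6.5,"wx":0,"wy":0,"wz":0},{"dx":1,"dy":0.5,"dz":-9,"wx":0,"wy":0,"wz":0},{"dx":4,"dy":1.7,"dz":-10,"wx":0,"wy":0,"wz":2},{"dx":8,"dy":3.4,"dz":-10,"wx":0,"wy":0,"wz":4},{"dx":12,"dy":5.1,"dz":-10,"wx":0,"wy":0,"wz":6},{"dx":16,"dy":6.9,"dz":-10,"wx":0,"wy":0,"wz":8},{"dx":20,"dy":8.6,"dz":-10,"wx":0,"wy":0,"wz":12}]' 4 30
python3 - <<'E'
from h import *
go(.532,-.327,.02,-85.2)
E
```

```text
t: 19.9
eef_pos: [0.5392, -0.2433, 0.1381]
ee_rot: [3.141, 0.0, -1.488]
force: [0.6, 0.4, -2.1]
width: 0.0514
gripper_force: 30.0
move [ 8.29  1.39 11.81] [ 0.1  0.  -0.1] | at [ 0.5392 -0.2433  0.1381] [179.9   0.  -85.3] t 19.9 w 0.0514 F 30.0 [ 0.6  0.4 -2.1]
```

```bash
python3 -m crank '[{"dx":3,"dy":0.5,"dz":0,"wx":0,"wy":0,"wz":0},{"dx":6,"dy":1,"dz":0,"wx":0,"wy":0,"wz":0},{"dx":8,"dy":1.3,"dz":0.5,"wx":0,"wy":0,"wz":0},{"dx":8.3,"dy":1.4,"dz":2.5,"wx":0,"wy":0,"wz":0},{"dx":8.3,"dy":1.4,"dz":5,"wx":0,"wy":0,"wz":0},{"dx":8.3,"dy":1.4,"dz":7.5,"wx":0,"wy":0,"wz":0},{"dx":8.3,"dy":1.4,"dz":9.5,"wx":0,"wy":0,"wz":0},{"dx":8.3,"dy":1.4,"dz":11,"wx":0,"wy":0,"wz":0},{"dx":8.3,"dy":1.4,"dz":11.8,"wx":0,"wy":0,"wz":0},{"dx":8.3,"dy":1.4,"dz":12.2,"wx":0,"wy":0,"wz":0}]'
python3 -m crank '[{"dx":0,"dy":0,"dz":0.05,"wx":0,"wy":0,"wz":0},{"dx":0,"dy":0,"dz":0.1,"wx":0,"wy":0,"wz":0},{"dx":0,"dy":0,"dz":0.15,"wx":0,"wy":0,"wz":0},{"dx":0,"dy":0,"dz":0.2,"wx":0,"wy":0,"wz":0},{"dx":0,"dy":0,"dz":0.2,"wx":0,"wy":0,"wz":0},{"dx":0,"dy":0,"dz":0.2,"wx":0,"wy":0,"wz":0},{"dx":0,"dy":0,"dz":0.2,"wx":0,"wy":0,"wz":0},{"dx":0,"dy":0,"dz":0.2,"wx":0,"wy":0,"wz":0},{"dx":0,"dy":0,"dz":0.2,"wx":0,"wy":0,"wz":0},{"dx":0,"dy":0,"dz":0.2,"wx":0,"wy":0,"wz":0}]'
```

```text
t: 21.15
eef_pos: [0.5335, -0.326, 0.0155]
ee_rot: [3.141, -0.0, -1.486]
force: [0.6, 0.5, -1.1]
width: 0.0516
gripper_force: 30.0
t: 22.4
eef_pos: [0.5337, -0.3261, 0.0141]
ee_rot: [-3.141, -0.0, -1.486]
force: [-1.2, 1.0, 5.4]
width: 0.051
gripper_force: 30.0
```

```bash
python3 -m crank '[{"dx":0,"dy":0,"dz":0,"wx":0,"wy":0,"wz":0},{"dx":0,"dy":0,"dz":0,"wx":0,"wy":0,"wz":0},{"dx":0,"dy":0,"dz":0,"wx":0,"wy":0,"wz":0},{"dx":0,"dy":0,"dz":0,"wx":0,"wy":0,"wz":0},{"dx":0,"dy":0,"dz":-1,"wx":0,"wy":0,"wz":0},{"dx":0,"dy":0,"dz":-3,"wx":0,"wy":0,"wz":0},{"dx":0,"dy":0,"dz":-6,"wx":0,"wy":0,"wz":0},{"dx":0,"dy":0,"dz":-9,"wx":0,"wy":0,"wz":0},{"dx":0,"dy":0,"dz":-12,"wx":0,"wy":0,"wz":0},{"dx":0,"dy":0,"dz":-14,"wx":0,"wy":0,"wz":0}]' 7.5
python3 - <<'E'
from h import *
go(.556,.0775,.15,-85.2)
E
```

```text
t: 23.65
eef_pos: [0.534, -0.3262, 0.1563]
ee_rot: [-3.139, -0.001, -1.486]
force: [0.1, 0.9, -0.7]
width: 0.0751
gripper_force: 0.0
move [-40.05  -5.6    0.6 ] [-0.1 -0.1  0. ] | at [ 0.534  -0.3262  0.1563] [-1.799e+02 -1.000e-01 -8.520e+01] t 23.65 w 0.0751 F 0.0 [ 0.1  0.9 -0.7]
```

```bash
python3 -m crank '[{"dx":-3,"dy":-0.4,"dz":0,"wx":0,"wy":0,"wz":0},{"dx":-8,"dy":-1.1,"dz":0,"wx":0,"wy":0,"wz":0},{"dx":-13,"dy":-1.8,"dz":0,"wx":0,"wy":0,"wz":0},{"dx":-18,"dy":-2.5,"dz":0,"wx":0,"wy":0,"wz":0},{"dx":-23,"dy":-3.2,"dz":0,"wx":0,"wy":0,"wz":0},{"dx":-28,"dy":-3.9,"dz":0,"wx":0,"wy":0,"wz":0},{"dx":-33,"dy":-4.6,"dz":0,"wx":0,"wy":0,"wz":0},{"dx":-37,"dy":-5.2,"dz":0,"wx":0,"wy":0,"wz":0},{"dx":-40,"dy":-5.6,"dz":0,"wx":0,"wy":0,"wz":0},{"dx":-40,"dy":-5.6,"dz":0,"wx":0,"wy":0,"wz":0}]'
python3 -m crank '[{"dx":0,"dy":0,"dz":1.5,"wx":0,"wy":0,"wz":0},{"dx":0,"dy":0,"dz":3,"wx":0,"wy":0,"wz":0},{"dx":0,"dy":0,"dz":4.5,"wx":0,"wy":0,"wz":0},{"dx":0,"dy":0,"dz":6,"wx":0,"wy":0,"wz":0},{"dx":0,"dy":0,"dz":7.5,"wx":0,"wy":0,"wz":0},{"dx":0,"dy":0,"dz":9,"wx":0,"wy":0,"wz":0},{"dx":0,"dy":0,"dz":10,"wx":0,"wy":0,"wz":0},{"dx":0,"dy":0,"dz":10.7,"wx":0,"wy":0,"wz":0},{"dx":0,"dy":0,"dz":11,"wx":0,"wy":0,"wz":0},{"dx":0,"dy":0,"dz":11,"wx":0,"wy":0,"wz":0}]'
python3 -m crank '[{"dx":0,"dy":0,"dz":0,"wx":0,"wy":0,"wz":0},{"dx":0,"dy":0,"dz":0,"wx":0,"wy":0,"wz":0},{"dx":0,"dy":0,"dz":0,"wx":0,"wy":0,"wz":0},{"dx":0,"dy":0,"dz":0,"wx":0,"wy":0,"wz":0},{"dx":0,"dy":0,"dz":0,"wx":0,"wy":0,"wz":0},{"dx":0,"dy":0,"dz":0,"wx":0,"wy":0,"wz":0},{"dx":0,"dy":0,"dz":0,"wx":0,"wy":0,"wz":0},{"dx":0,"dy":0,"dz":0,"wx":0,"wy":0,"wz":0},{"dx":0,"dy":0,"dz":0,"wx":0,"wy":0,"wz":0},{"dx":0,"dy":0,"dz":0,"wx":0,"wy":0,"wz":0}]' 4 20
python3 - <<'E'
from h import *
go(.526,-.262,.02,-85.2)
E
```

```text
t: 24.9
eef_pos: [0.5557, 0.0792, 0.1544]
ee_rot: [-3.141, 0.0, -1.484]
force: [-0.0, -0.5, 0.6]
width: 0.0747
gripper_force: 0.0
t: 26.15
eef_pos: [0.5556, 0.0774, 0.0437]
ee_rot: [-3.141, 0.0, -1.486]
force: [-0.4, -0.8, 0.1]
width: 0.0747
gripper_force: 0.0
t: 27.4
eef_pos: [0.5559, 0.0774, 0.0439]
ee_rot: [-3.141, 0.0, -1.486]
force: [1.3, -0.2, 3.8]
width: 0.0475
gripper_force: 20.0
move [33.57  5.85  2.38] [-0.  0.  0.] | at [0.5559 0.0774 0.0439] [-180.     0.   -85.2] t 27.4 w 0.0475 F 20.0 [ 1.3 -0.2  3.8]
```

```bash
python3 -m crank '[{"dx":0,"dy":0,"dz":-0.5,"wx":0,"wy":0,"wz":0},{"dx":0,"dy":0,"dz":-2,"wx":0,"wy":0,"wz":0},{"dx":0,"dy":0,"dz":-4,"wx":0,"wy":0,"wz":0},{"dx":0,"dy":0,"dz":-6.5,"wx":0,"wy":0,"wz":0},{"dx":1,"dy":0.2,"dz":-9,"wx":0,"wy":0,"wz":0},{"dx":4,"dy":0.7,"dz":-10,"wx":0,"wy":0,"wz":0},{"dx":8,"dy":1.4,"dz":-10,"wx":0,"wy":0,"wz":0},{"dx":12,"dy":2.1,"dz":-10,"wx":0,"wy":0,"wz":0},{"dx":16,"dy":2.8,"dz":-10,"wx":0,"wy":0,"wz":0},{"dx":20,"dy":3.5,"dz":-10,"wx":0,"wy":0,"wz":0}]' 4 30
python3 -m crank '[{"dx":4,"dy":0.7,"dz":0,"wx":0,"wy":0,"wz":0},{"dx":8,"dy":1.4,"dz":0,"wx":0,"wy":0,"wz":0},{"dx":11,"dy":1.9,"dz":0,"wx":0,"wy":0,"wz":0},{"dx":13.2,"dy":2.3,"dz":0.5,"wx":0,"wy":0,"wz":0},{"dx":13.6,"dy":2.3,"dz":2.5,"wx":0,"wy":0,"wz":0},{"dx":13.6,"dy":2.3,"dz":5,"wx":0,"wy":0,"wz":0},{"dx":13.6,"dy":2.3,"dz":7.5,"wx":0,"wy":0,"wz":0},{"dx":13.6,"dy":2.3,"dz":9.5,"wx":0,"wy":0,"wz":0},{"dx":13.6,"dy":2.3,"dz":11,"wx":0,"wy":0,"wz":0},{"dx":13.6,"dy":2.3,"dz":12,"wx":0,"wy":0,"wz":0}]'
python3 - <<'E'
from h import *
go(.526,-.262,.0205,-85.2)
E
```

```text
t: 28.65
eef_pos: [0.5368, -0.1261, 0.1445]
ee_rot: [3.142, 0.0, -1.486]
force: [0.6, -0.2, -1.3]
width: 0.0478
gripper_force: 29.9
t: 29.9
eef_pos: [0.5259, -0.2623, 0.0234]
ee_rot: [3.141, 0.0, -1.486]
force: [0.4, -0.0, -0.5]
width: 0.0476
gripper_force: 29.9
move [-0.03 -0.01  0.29] [0. 0. 0.] | at [ 0.5259 -0.2623  0.0234] [180.    0.  -85.2] t 29.9 w 0.0476 F 29.9 [ 0.4 -0.  -0.5]
```

```bash
python3 -m crank '[{"dx":0,"dy":0,"dz":0.05,"wx":0,"wy":0,"wz":0},{"dx":0,"dy":0,"dz":0.1,"wx":0,"wy":0,"wz":0},{"dx":0,"dy":0,"dz":0.15,"wx":0,"wy":0,"wz":0},{"dx":0,"dy":0,"dz":0.2,"wx":0,"wy":0,"wz":0},{"dx":0,"dy":0,"dz":0.25,"wx":0,"wy":0,"wz":0},{"dx":0,"dy":0,"dz":0.3,"wx":0,"wy":0,"wz":0},{"dx":0,"dy":0,"dz":0.3,"wx":0,"wy":0,"wz":0},{"dx":0,"dy":0,"dz":0.3,"wx":0,"wy":0,"wz":0},{"dx":0,"dy":0,"dz":0.3,"wx":0,"wy":0,"wz":0},{"dx":0,"dy":0,"dz":0.3,"wx":0,"wy":0,"wz":0}]'
python3 -m crank '[{"dx":0,"dy":0,"dz":0,"wx":0,"wy":0,"wz":0},{"dx":0,"dy":0,"dz":0,"wx":0,"wy":0,"wz":0},{"dx":0,"dy":0,"dz":0,"wx":0,"wy":0,"wz":0},{"dx":0,"dy":0,"dz":0,"wx":0,"wy":0,"wz":0},{"dx":0,"dy":0,"dz":-1,"wx":0,"wy":0,"wz":0},{"dx":0,"dy":0,"dz":-3,"wx":0,"wy":0,"wz":0},{"dx":0,"dy":0,"dz":-6,"wx":0,"wy":0,"wz":0},{"dx":0,"dy":0,"dz":-9,"wx":0,"wy":0,"wz":0},{"dx":0,"dy":0,"dz":-12,"wx":0,"wy":0,"wz":0},{"dx":0,"dy":0,"dz":-15,"wx":0,"wy":0,"wz":0}]' 7
python3 - <<'E'
from h import *
for c in ["top","side"]:
    im=arm.grab_frame(c)
    for n in ["bell","tin","jar","mat","punch","board"]: print(c,n,[(round(d["confidence"],2),np.round(d["centre"],3)) for d in arm.mark_of(c,n)])
    for d in arm.masks_of(c,"punch")[:1]: print(rect(c,d["pixels"],.035))
go(.64,.06,.17,178)
E
```

```text
t: 31.15
eef_pos: [0.526, -0.2624, 0.0206]
ee_rot: [3.142, 0.0, -1.486]
force: [-0.6, -0.5, -1.4]
width: 0.0476
gripper_force: 29.9
t: 32.4
eef_pos: [0.526, -0.2624, 0.1725]
ee_rot: [-3.141, -0.0, -1.486]
force: [-0.0, -1.0, -1.0]
width: 0.0703
gripper_force: 0.0
top bell [(0.56, array([ 0.539, -0.394,  0.006]))]
top tin [(0.71, array([ 0.535, -0.324,  0.009]))]
top jar [(0.72, array([ 0.526, -0.263,  0.005])), (0.72, array([ 0.404,  0.098, -0.004]))]
top mat [(0.73, array([ 0.532, -0.326,  0.001]))]
top punch [(0.7, array([0.67 , 0.06 , 0.025]))]
top board [(0.86, array([ 0.5  ,  0.322, -0.002]))]
centre 665 59 size 27 93 ang 89.4 px 386
side bell [(0.69, array([ 0.535, -0.39 ,  0.005])), (0.19, array([0.666, 0.066, 0.029]))]
side tin [(0.79, array([ 0.446, -0.074,  0.002])), (0.76, array([ 0.529, -0.327,  0.008])), (0.35, array([ 0.681, -0.089,  0.03 ]))]
side jar [(0.73, array([ 0.401,  0.094, -0.002])), (0.63, array([ 0.527, -0.262,  0.003]))]
side mat [(0.83, array([ 0.536, -0.324,  0.001])), (0.4, array([ 0.5  ,  0.324, -0.002]))]
side punch [(0.6, array([0.665, 0.065, 0.034]))]
side board [(0.93, array([ 0.502,  0.321, -0.   ]))]
centre 672 80 size 42 13 ang 3.9 px 67
move [-31.16 -14.08   0.05] [ 0.  -0.  96.8] | at [ 0.526  -0.2624  0.1705] [180.    0.  -85.2] t 33.2 w 0.0701 F 0.0 [0.1 0.  0.3]
```

```bash
python3 -m crank '[{"dx":-3,"dy":-1.5,"dz":0,"wx":0,"wy":0,"wz":9},{"dx":-7,"dy":-3.5,"dz":0,"wx":0,"wy":0,"wz":19},{"dx":-11,"dy":-6,"dz":0,"wx":0,"wy":0,"wz":29},{"dx":-15,"dy":-8,"dz":0,"wx":0,"wy":0,"wz":39},{"dx":-19,"dy":-10,"dz":0,"wx":0,"wy":0,"wz":49},{"dx":-23,"dy":-12,"dz":0,"wx":0,"wy":0,"wz":59},{"dx":-26,"dy":-14,"dz":0,"wx":0,"wy":0,"wz":69},{"dx":-29,"dy":-16,"dz":0,"wx":0,"wy":0,"wz":79},{"dx":-31.2,"dy":-16.7,"dz":0,"wx":0,"wy":0,"wz":89},{"dx":-31.2,"dy":-16.7,"dz":0,"wx":0,"wy":0,"wz":94}]' 5
cat >> h.py <<'E'
def wray(px,z):
    k=arm.calibration("wrist"); T=k["world_from_camera"]
    v=(np.asarray(px,float)-[k["cx"],k["cy"]])/k["fx"]; r=np.linalg.norm(v,axis=1,keepdims=True)
    d=np.c_[v/r*np.sin(r),np.cos(r)]@T[:3,:3].T
    return (T[:3,3]+d*((z-T[2,3])/d[:,2])[:,None])[:,:2]
E
python3 - <<'E'
from h import *
im=arm.grab_frame("wrist"); cv2.imwrite("pics/w3.png",im[:,:,::-1])
print([(round(d["confidence"],2),np.round(d["centre"],4)) for d in arm.mark_of("wrist","punch")])
for d in arm.masks_of("wrist","punch")[:2]:
    m=d["pixels"]; cs=max(cv2.findContours(m.astype(np.uint8),0,2)[0],key=cv2.contourArea)[:,0]
    print(d["confidence"],cv2.minAreaRect((wray(cs,.038)*1000).astype(np.float32)),cs.min(0),cs.max(0))
go(.6665,.062,.006,-179)
E
```

```text
t: 34.45
eef_pos: [0.6665, 0.0644, 0.1701]
ee_rot: [-3.141, -0.001, -3.129]
force: [0.1, -2.2, 0.0]
width: 0.0502
gripper_force: 0.0
[(0.88, array([0.6601, 0.0654, 0.0278]))]
0.92 ((670.4447021484375, 61.194007873535156), (102.1667251586914, 28.628746032714844), 2.2582855224609375) [243 139] [269 226]
move [-0.05 -0.07 16.45] [-0.  -0.  -0.1] | at [0.6661 0.0627 0.1705] [-180.    -0.  -179.1] t 34.6 w 0.0497 F 0.0 [-0.7 -0.1 -0.1]
```

View pics/w3.png

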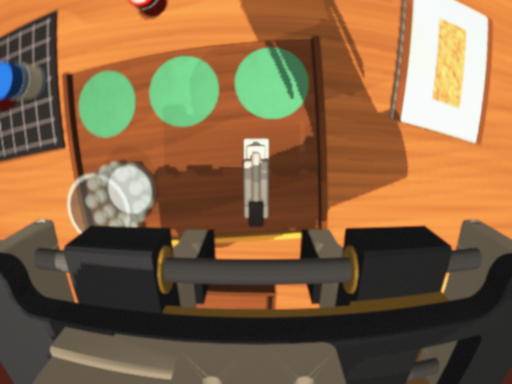

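The wrist view shows the punch fully in view at (257,180), nearly parallel to the shelf, with the mug at (115,195). Going down on its middle block.

```bash
python3 -m crank '[{"dx":0,"dy":0,"dz":2,"wx":0,"wy":0,"wz":-0.5},{"dx":0,"dy":0,"dz":4,"wx":0,"wy":0,"wz":-0.5},{"dx":0,"dy":0,"dz":6,"wx":0,"wy":0,"wz":-0.5},{"dx":0,"dy":0,"dz":8,"wx":0,"wy":0,"wz":-0.5},{"dx":0,"dy":0,"dz":10,"wx":0,"wy":0,"wz":-0.5},{"dx":0,"dy":0,"dz":12,"wx":0,"wy":0,"wz":-0.5},{"dx":0,"dy":0,"dz":13.5,"wx":0,"wy":0,"wz":-0.5},{"dx":0,"dy":0,"dz":14.5,"wx":0,"wy":0,"wz":-0.5},{"dx":0,"dy":0,"dz":15,"wx":0,"wy":0,"wz":-0.5},{"dx":0,"dy":0,"dz":15.3,"wx":0,"wy":0,"wz":-0.5}]'
python3 - <<'E'
from h import *
go(.666,.062,.006,-179)
s=arm.grab_frame("side")[80:230,190:390,::-1]; cv2.imwrite("pics/c7.png",cv2.resize(s,None,fx=4,fy=4,interpolation=2))
E
```

```text
t: 35.85
eef_pos: [0.6664, 0.0626, 0.0178]
ee_rot: [3.142, 0.0, -3.118]
force: [0.3, 0.4, 1.1]
width: 0.05
gripper_force: 0.0
move [ 0.04 -0.06  1.18] [0.  0.  0.4] | at [0.6664 0.0626 0.0178] [ 180.     0.  -178.6] t 35.85 w 0.05 F 0.0 [0.3 0.4 1.1]
```

View pics/c7.png

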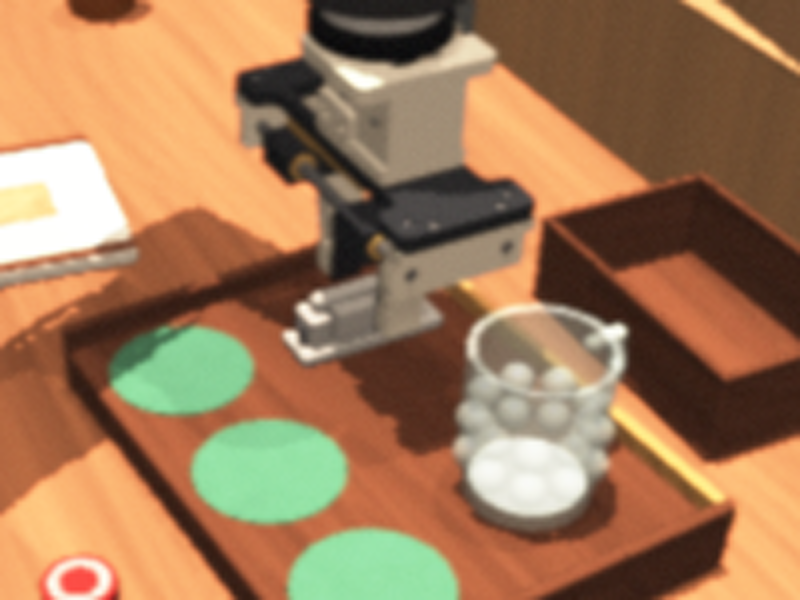

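The side crop shows the fingers straddling the punch, with the near finger at (405,310) and the punch from (290,345) to (438,318). They sit slightly towards the back, so I'll shift 3 mm to the front, lower 11 mm and close.

```bash
python3 -m crank '[{"dx":0.3,"dy":0,"dz":0.2,"wx":0,"wy":0,"wz":0},{"dx":0.3,"dy":0,"dz":0.5,"wx":0,"wy":0,"wz":0},{"dx":0.3,"dy":0,"dz":0.8,"wx":0,"wy":0,"wz":0},{"dx":0.3,"dy":0,"dz":1,"wx":0,"wy":0,"wz":0},{"dx":0.3,"dy":0,"dz":1.1,"wx":0,"wy":0,"wz":0},{"dx":0.3,"dy":0,"dz":1.1,"wx":0,"wy":0,"wz":0},{"dx":0.3,"dy":0,"dz":1.1,"wx":0,"wy":0,"wz":0},{"dx":0.3,"dy":0,"dz":1.1,"wx":0,"wy":0,"wz":0},{"dx":0.3,"dy":0,"dz":1.1,"wx":0,"wy":0,"wz":0},{"dx":0.3,"dy":0,"dz":1.1,"wx":0,"wy":0,"wz":0}]'
python3 -m crank '[{"dx":0,"dy":0,"dz":0,"wx":0,"wy":0,"wz":0},{"dx":0,"dy":0,"dz":0,"wx":0,"wy":0,"wz":0},{"dx":0,"dy":0,"dz":0,"wx":0,"wy":0,"wz":0},{"dx":0,"dy":0,"dz":0,"wx":0,"wy":0,"wz":0},{"dx":0,"dy":0,"dz":0,"wx":0,"wy":0,"wz":0},{"dx":0,"dy":0,"dz":0,"wx":0,"wy":0,"wz":0},{"dx":0,"dy":0,"dz":0,"wx":0,"wy":0,"wz":0},{"dx":0,"dy":0,"dz":0,"wx":0,"wy":0,"wz":0},{"dx":0,"dy":0,"dz":0,"wx":0,"wy":0,"wz":0},{"dx":0,"dy":0,"dz":0,"wx":0,"wy":0,"wz":0}]' 1.5 30
python3 - <<'E'
from h import *
go(.499,.322,.1,-97)
E
```

```text
t: 37.15
eef_pos: [0.6632, 0.0625, 0.0067]
ee_rot: [3.142, 0.0, -3.118]
force: [-0.1, -0.1, 0.4]
width: 0.0503
gripper_force: 0.0
t: 38.4
eef_pos: [0.6631, 0.0626, 0.0067]
ee_rot: [3.142, 0.0, -3.118]
force: [1.1, -0.3, 0.0]
width: 0.0259
gripper_force: 30.0
move [15.8  26.32 -9.33] [  0.    0.  -81.7] | at [0.6631 0.0626 0.0067] [ 180.     0.  -178.7] t 38.4 w 0.0259 F 30.0 [ 1.1 -0.3  0. ]
```

The punch is gripped across the block: 25.9 mm, 30 N. The cork's long axis lies at -7°, so I'll turn the tool +8.3° about its z while carrying.

```bash
python3 -m crank '[{"dx":0,"dy":0,"dz":-1,"wx":0,"wy":0,"wz":0},{"dx":0,"dy":0,"dz":-3,"wx":0,"wy":0,"wz":0},{"dx":0,"dy":0,"dz":-5.5,"wx":0,"wy":0,"wz":0},{"dx":0.6,"dy":1,"dz":-8,"wx":0,"wy":0,"wz":0},{"dx":2.4,"dy":4,"dz":-9,"wx":0,"wy":0,"wz":1},{"dx":4.8,"dy":8,"dz":-9,"wx":0,"wy":0,"wz":2},{"dx":7.2,"dy":12,"dz":-9,"wx":0,"wy":0,"wz":4},{"dx":9.6,"dy":16,"dz":-9,"wx":0,"wy":0,"wz":6},{"dx":12,"dy":20,"dz":-9,"wx":0,"wy":0,"wz":8.3},{"dx":14.4,"dy":24,"dz":-9,"wx":0,"wy":0,"wz":8.3}]' 1.5 40
python3 - <<'E'
from h import *
go(.4985,.322,.002,173)
E
```

```text
t: 39.65
eef_pos: [0.5125, 0.3001, 0.0972]
ee_rot: [3.141, 0.0, 3.019]
force: [1.7, -0.5, -3.2]
width: 0.0256
gripper_force: 40.0
move [1.66 2.   9.52] [ 0.  0. -0.] | at [0.5125 0.3001 0.0972] [180.   0. 173.] t 39.65 w 0.0256 F 40.0 [ 1.7 -0.5 -3.2]
```

```bash
python3 -m crank '[{"dx":0.9,"dy":1.1,"dz":0,"wx":0,"wy":0,"wz":0},{"dx":1.75,"dy":2.05,"dz":1,"wx":0,"wy":0,"wz":0},{"dx":1.75,"dy":2.05,"dz":3,"wx":0,"wy":0,"wz":0},{"dx":1.75,"dy":2.05,"dz":5,"wx":0,"wy":0,"wz":0},{"dx":1.75,"dy":2.05,"dz":7,"wx":0,"wy":0,"wz":0},{"dx":1.75,"dy":2.05,"dz":8,"wx":0,"wy":0,"wz":0},{"dx":1.75,"dy":2.05,"dz":8.5,"wx":0,"wy":0,"wz":0},{"dx":1.75,"dy":2.05,"dz":9,"wx":0,"wy":0,"wz":0},{"dx":1.75,"dy":2.05,"dz":9.4,"wx":0,"wy":0,"wz":0},{"dx":1.75,"dy":2.05,"dz":9.4,"wx":0,"wy":0,"wz":0}]'
python3 - <<'E'
from h import *
go(.4985,.322,-.0113,173)
arm.grab_frame("wrist"); print([(round(d["confidence"],2),np.round(d["centre"],4)) for d in arm.mark_of("wrist","punch")],[(round(d["confidence"],2),np.round(d["centre"],4)) for d in arm.mark_of("wrist","board")])
s=arm.grab_frame("side")
for n in ("punch","board"): print(n,[(round(d["confidence"],2),np.round(d["centre"],4)) for d in arm.mark_of("side",n)])
cv2.imwrite("pics/c8.png",cv2.resize(s[60:210,100:300,::-1],None,fx=3,fy=3,interpolation=2))
E
```

```text
t: 40.9
eef_pos: [0.4987, 0.3216, 0.0027]
ee_rot: [3.142, -0.0, 3.02]
force: [0.4, 0.0, -2.5]
width: 0.0257
gripper_force: 40.0
move [0.02 0.04 1.4 ] [ 0. -0.  0.] | at [0.4987 0.3216 0.0027] [180.  -0. 173.] t 40.9 w 0.0257 F 40.0 [ 0.4  0.  -2.5]
[(0.58, array([0.4972, 0.3234, 0.0261]))] []
punch [(0.54, array([0.4993, 0.3239, 0.0266])), (0.54, array([ 0.5301, -0.3314,  0.0076]))]
board [(0.69, array([ 5.031e-01,  3.243e-01, -1.000e-04]))]
```

View pics/c8.png

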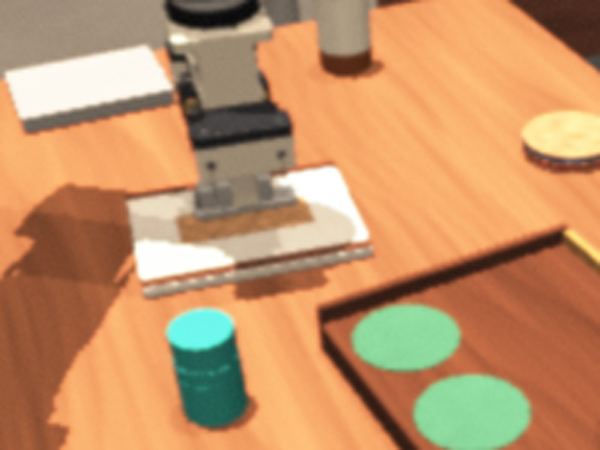

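The picture shows the punch, at about (245,200), hovering level over the cork strip and aligned with it. Lowering the last 14 mm and releasing.

```bash
python3 -m crank '[{"dx":0,"dy":0,"dz":0.4,"wx":0,"wy":0,"wz":0},{"dx":0,"dy":0,"dz":0.8,"wx":0,"wy":0,"wz":0},{"dx":0,"dy":0,"dz":1,"wx":0,"wy":0,"wz":0},{"dx":0,"dy":0,"dz":1.1,"wx":0,"wy":0,"wz":0},{"dx":0,"dy":0,"dz":1.2,"wx":0,"wy":0,"wz":0},{"dx":0,"dy":0,"dz":1.3,"wx":0,"wy":0,"wz":0},{"dx":0,"dy":0,"dz":1.4,"wx":0,"wy":0,"wz":0},{"dx":0,"dy":0,"dz":1.4,"wx":0,"wy":0,"wz":0},{"dx":0,"dy":0,"dz":1.4,"wx":0,"wy":0,"wz":0},{"dx":0,"dy":0,"dz":1.4,"wx":0,"wy":0,"wz":0}]'
python3 -m crank '[{"dx":0,"dy":0,"dz":0,"wx":0,"wy":0,"wz":0},{"dx":0,"dy":0,"dz":0,"wx":0,"wy":0,"wz":0},{"dx":0,"dy":0,"dz":0,"wx":0,"wy":0,"wz":0},{"dx":0,"dy":0,"dz":0,"wx":0,"wy":0,"wz":0},{"dx":0,"dy":0,"dz":-1,"wx":0,"wy":0,"wz":0},{"dx":0,"dy":0,"dz":-3,"wx":0,"wy":0,"wz":0},{"dx":0,"dy":0,"dz":-6,"wx":0,"wy":0,"wz":0},{"dx":0,"dy":0,"dz":-10,"wx":0,"wy":0,"wz":0},{"dx":0,"dy":0,"dz":-14,"wx":0,"wy":0,"wz":0},{"dx":0,"dy":0,"dz":-18,"wx":0,"wy":0,"wz":0}]' 6
python3 - <<'E'
from h import *
for c in ["top","side","wrist"]:
    im=arm.grab_frame(c)
    for n in ["punch","board"]: print(c,n,[(round(d["confidence"],2),np.round(d["centre"],4)) for d in arm.mark_of(c,n)])
    for d in arm.masks_of(c,"punch")[:1]:
        cs=max(cv2.findContours(d["pixels"].astype(np.uint8),0,2)[0],key=cv2.contourArea)[:,0]
        print(cv2.minAreaRect(((wray if c=="wrist" else lambda p,z:ray(c,p,z))(cs,.02)*1000).astype(np.float32)))
    if c=="wrist":cv2.imwrite("pics/w4.png",im[:,:,::-1])
go(.565,-.15,.2,-85.2)
E
```

```text
t: 42.45
eef_pos: [0.4987, 0.3216, -0.0113]
ee_rot: [3.142, 0.0, 3.02]
force: [0.3, 0.8, -1.9]
width: 0.0254
gripper_force: 40.0
t: 43.7
eef_pos: [0.4986, 0.3214, 0.1709]
ee_rot: [3.141, 0.001, 3.02]
force: [1.3, 0.7, -0.6]
width: 0.0601
gripper_force: 0.0
top punch [(0.42, array([0.5037, 0.3174, 0.009 ]))]
top board [(0.87, array([ 0.4964,  0.3212, -0.001 ]))]
side punch [(0.87, array([0.4989, 0.3275, 0.0137]))]
side board [(0.64, array([ 0.5018,  0.3237, -0.0012]))]
((503.2353515625, 341.2241516113281), (91.81539916992188, 100.02764129638672), 85.7149887084961)
wrist punch [(0.96, array([0.4986, 0.3222, 0.0119]))]
wrist board [(0.77, array([ 0.4944,  0.3179, -0.002 ]))]
((505.850341796875, 321.4342956542969), (27.684730529785156, 102.84580993652344), 83.49170684814453)
move [-12.31 -45.99  -3.16] [-0.000e+00 -1.000e-01 -1.018e+02] | at [0.4985 0.3214 0.168 ] [-179.9   -0.   173. ] t 44.3 w 0.0602 F 0.0 [-1.2 -0.6 -0.4]
```

The three cameras put the punch at about (0.500, 0.322, 0.012), yaw -6.5°. The board reads (0.4975, 0.321), yaw -7°, so the placing is within about 4 mm. Next I'll return the jar.

```bash
python3 -m crank '[{"dx":-0.5,"dy":-2,"dz":0,"wx":0,"wy":0,"wz":-10},{"dx":-1.2,"dy":-7,"dz":0,"wx":0,"wy":0,"wz":-20},{"dx":-2,"dy":-12,"dz":0,"wx":0,"wy":0,"wz":-30},{"dx":-3,"dy":-17,"dz":0,"wx":0,"wy":0,"wz":-40},{"dx":-4,"dy":-22,"dz":0,"wx":0,"wy":0,"wz":-50},{"dx":-4.7,"dy":-27,"dz":0,"wx":0,"wy":0,"wz":-60},{"dx":-5.4,"dy":-32,"dz":0,"wx":0,"wy":0,"wz":-70},{"dx":-6.3,"dy":-37,"dz":0,"wx":0,"wy":0,"wz":-80},{"dx":-7.2,"dy":-42,"dz":0,"wx":0,"wy":0,"wz":-90},{"dx":-8,"dy":-47,"dz":0,"wx":0,"wy":0,"wz":-100}]' 7.5
python3 - <<'E'
from h import *
go(.526,-.2624,.0205,-85.2)
E
```

```text
t: 45.55
eef_pos: [0.5211, -0.1555, 0.1686]
ee_rot: [-3.142, -0.0, -1.515]
force: [1.6, 1.1, 0.2]
width: 0.0748
gripper_force: 0.0
move [10.7   0.11 14.81] [-0.  -0.  -1.6] | at [ 0.5211 -0.1555  0.1686] [-180.    -0.   -86.8] t 45.55 w 0.0748 F 0.0 [1.6 1.1 0.2]
```

```bash
python3 -m crank '[{"dx":4,"dy":0,"dz":0,"wx":0,"wy":0,"wz":-1.8},{"dx":8,"dy":0.1,"dz":0,"wx":0,"wy":0,"wz":-1.8},{"dx":10.5,"dy":0.1,"dz":0,"wx":0,"wy":0,"wz":-1.8},{"dx":10.5,"dy":0.1,"dz":1,"wx":0,"wy":0,"wz":-1.8},{"dx":10.5,"dy":0.1,"dz":2,"wx":0,"wy":0,"wz":-1.8},{"dx":10.5,"dy":0.1,"dz":3,"wx":0,"wy":0,"wz":-1.8},{"dx":10.5,"dy":0.1,"dz":4,"wx":0,"wy":0,"wz":-1.8},{"dx":10.5,"dy":0.1,"dz":4.5,"wx":0,"wy":0,"wz":-1.8},{"dx":10.5,"dy":0.1,"dz":4.5,"wx":0,"wy":0,"wz":-1.8},{"dx":10.5,"dy":0.1,"dz":4.5,"wx":0,"wy":0,"wz":-1.8}]'
python3 - <<'E'
from h import *
go(.526,-.2624,.0205,-85.2)
E
```

```text
t: 46.8
eef_pos: [0.5257, -0.2588, 0.124]
ee_rot: [-3.141, -0.0, -1.489]
force: [-0.2, -0.4, -0.5]
width: 0.0755
gripper_force: 0.0
move [3.600e-01 1.000e-02 1.035e+01] [-0.  -0.  -0.1] | at [ 0.5257 -0.2588  0.124 ] [-180.    -0.   -85.3] t 46.8 w 0.0755 F 0.0 [-0.2 -0.4 -0.5]
```

```bash
python3 -m crank '[{"dx":0.35,"dy":0,"dz":1.5,"wx":0,"wy":0,"wz":0},{"dx":0.35,"dy":0,"dz":3,"wx":0,"wy":0,"wz":0},{"dx":0.35,"dy":0,"dz":4.5,"wx":0,"wy":0,"wz":0},{"dx":0.35,"dy":0,"dz":6,"wx":0,"wy":0,"wz":0},{"dx":0.35,"dy":0,"dz":7.5,"wx":0,"wy":0,"wz":0},{"dx":0.35,"dy":0,"dz":9,"wx":0,"wy":0,"wz":0},{"dx":0.35,"dy":0,"dz":10,"wx":0,"wy":0,"wz":0},{"dx":0.35,"dy":0,"dz":10.3,"wx":0,"wy":0,"wz":0},{"dx":0.35,"dy":0,"dz":10.3,"wx":0,"wy":0,"wz":0},{"dx":0.35,"dy":0,"dz":10.3,"wx":0,"wy":0,"wz":0}]'
python3 -m crank '[{"dx":0,"dy":0,"dz":0,"wx":0,"wy":0,"wz":0},{"dx":0,"dy":0,"dz":0,"wx":0,"wy":0,"wz":0},{"dx":0,"dy":0,"dz":0,"wx":0,"wy":0,"wz":0},{"dx":0,"dy":0,"dz":0,"wx":0,"wy":0,"wz":0},{"dx":0,"dy":0,"dz":0,"wx":0,"wy":0,"wz":0},{"dx":0,"dy":0,"dz":0,"wx":0,"wy":0,"wz":0},{"dx":0,"dy":0,"dz":0,"wx":0,"wy":0,"wz":0},{"dx":0,"dy":0,"dz":0,"wx":0,"wy":0,"wz":0},{"dx":0,"dy":0,"dz":0,"wx":0,"wy":0,"wz":0},{"dx":0,"dy":0,"dz":0,"wx":0,"wy":0,"wz":0}]' 4 30
python3 - <<'E'
from h import *
go(.5559,.0774,.0439,-85.2)
E
```

```text
t: 48.05
eef_pos: [0.5261, -0.2623, 0.0212]
ee_rot: [-3.141, -0.0, -1.489]
force: [0.1, -0.4, 0.6]
width: 0.0747
gripper_force: 0.0
t: 49.3
eef_pos: [0.5259, -0.2623, 0.0208]
ee_rot: [-3.141, -0.0, -1.489]
force: [1.9, 0.4, 1.3]
width: 0.0472
gripper_force: 30.0
move [-33.61  -5.76  -2.31] [-0.  -0.  -0.1] | at [ 0.5259 -0.2623  0.0208] [-180.    -0.   -85.3] t 49.3 w 0.0472 F 30.0 [1.9 0.4 1.3]
```

```bash
python3 -m crank '[{"dx":0,"dy":0,"dz":-0.5,"wx":0,"wy":0,"wz":0},{"dx":0,"dy":0,"dz":-2,"wx":0,"wy":0,"wz":0},{"dx":0,"dy":0,"dz":-4.5,"wx":0,"wy":0,"wz":0},{"dx":0,"dy":0,"dz":-7.5,"wx":0,"wy":0,"wz":0},{"dx":-1,"dy":-0.2,"dz":-10.5,"wx":0,"wy":0,"wz":0},{"dx":-4,"dy":-0.7,"dz":-12.3,"wx":0,"wy":0,"wz":0},{"dx":-8,"dy":-1.4,"dz":-12.3,"wx":0,"wy":0,"wz":0},{"dx":-12,"dy":-2.1,"dz":-12.3,"wx":0,"wy":0,"wz":0},{"dx":-16,"dy":-2.8,"dz":-12.3,"wx":0,"wy":0,"wz":0},{"dx":-20,"dy":-3.5,"dz":-12.3,"wx":0,"wy":0,"wz":0}]'
python3 -m crank '[{"dx":-4,"dy":-0.7,"dz":0,"wx":0,"wy":0,"wz":0},{"dx":-8,"dy":-1.4,"dz":0,"wx":0,"wy":0,"wz":0},{"dx":-11,"dy":-1.9,"dz":0,"wx":0,"wy":0,"wz":0},{"dx":-13.2,"dy":-2.2,"dz":0.3,"wx":0,"wy":0,"wz":0},{"dx":-13.6,"dy":-2.25,"dz":2,"wx":0,"wy":0,"wz":0},{"dx":-13.6,"dy":-2.25,"dz":4,"wx":0,"wy":0,"wz":0},{"dx":-13.6,"dy":-2.25,"dz":6,"wx":0,"wy":0,"wz":0},{"dx":-13.6,"dy":-2.25,"dz":8,"wx":0,"wy":0,"wz":0},{"dx":-13.6,"dy":-2.25,"dz":9,"wx":0,"wy":0,"wz":0},{"dx":-13.6,"dy":-2.25,"dz":9.5,"wx":0,"wy":0,"wz":0}]'
python3 - <<'E'
from h import *
go(.5559,.0774,.0439,-85.2)
E
```

```text
t: 50.55
eef_pos: [0.544, -0.0588, 0.1447]
ee_rot: [-3.141, 0.0, -1.489]
force: [0.8, -0.9, -0.4]
width: 0.0474
gripper_force: 30.0
t: 51.8
eef_pos: [0.5553, 0.0767, 0.048]
ee_rot: [3.141, -0.0, -1.49]
force: [-0.5, -0.6, -1.0]
width: 0.0471
gripper_force: 30.0
move [-0.06 -0.07  0.41] [ 0.1 -0.  -0.2] | at [0.5553 0.0767 0.048 ] [179.9  -0.  -85.4] t 51.8 w 0.0471 F 30.0 [-0.5 -0.6 -1. ]
```

```bash
python3 -m crank '[{"dx":-0.05,"dy":-0.05,"dz":0.1,"wx":0,"wy":0,"wz":0},{"dx":-0.05,"dy":-0.05,"dz":0.2,"wx":0,"wy":0,"wz":0},{"dx":-0.05,"dy":-0.05,"dz":0.3,"wx":0,"wy":0,"wz":0},{"dx":-0.05,"dy":-0.05,"dz":0.35,"wx":0,"wy":0,"wz":0},{"dx":-0.05,"dy":-0.05,"dz":0.4,"wx":0,"wy":0,"wz":0},{"dx":-0.05,"dy":-0.05,"dz":0.4,"wx":0,"wy":0,"wz":0},{"dx":-0.05,"dy":-0.05,"dz":0.4,"wx":0,"wy":0,"wz":0},{"dx":-0.05,"dy":-0.05,"dz":0.4,"wx":0,"wy":0,"wz":0},{"dx":-0.05,"dy":-0.05,"dz":0.4,"wx":0,"wy":0,"wz":0},{"dx":-0.05,"dy":-0.05,"dz":0.4,"wx":0,"wy":0,"wz":0}]'
python3 -m crank '[{"dx":0,"dy":0,"dz":0,"wx":0,"wy":0,"wz":0},{"dx":0,"dy":0,"dz":0,"wx":0,"wy":0,"wz":0},{"dx":0,"dy":0,"dz":0,"wx":0,"wy":0,"wz":0},{"dx":0,"dy":0,"dz":0,"wx":0,"wy":0,"wz":0},{"dx":0,"dy":0,"dz":-1,"wx":0,"wy":0,"wz":0},{"dx":0,"dy":0,"dz":-3,"wx":0,"wy":0,"wz":0},{"dx":0,"dy":0,"dz":-5,"wx":0,"wy":0,"wz":0},{"dx":0,"dy":0,"dz":-7,"wx":0,"wy":0,"wz":0},{"dx":0,"dy":0,"dz":-9,"wx":0,"wy":0,"wz":0},{"dx":0,"dy":0,"dz":-11,"wx":0,"wy":0,"wz":0}]' 7.5
python3 - <<'E'
from h import *
go(.534,-.3262,.0141,-85.2)
E
```

```text
t: 53.05
eef_pos: [0.5562, 0.0779, 0.0448]
ee_rot: [-3.141, 0.0, -1.489]
force: [-0.3, 0.5, 1.4]
width: 0.0474
gripper_force: 30.0
t: 54.3
eef_pos: [0.5562, 0.0779, 0.1562]
ee_rot: [-3.141, 0.0, -1.489]
force: [0.2, -0.2, -0.4]
width: 0.0748
gripper_force: 0.0
move [40.1   5.51 14.2 ] [-0.   0.  -0.1] | at [0.5562 0.0779 0.1562] [-180.     0.   -85.3] t 54.3 w 0.0748 F 0.0 [ 0.2 -0.2 -0.4]
```

```bash
python3 -m crank '[{"dx":3,"dy":0.4,"dz":0,"wx":0,"wy":0,"wz":0},{"dx":8,"dy":1.1,"dz":0,"wx":0,"wy":0,"wz":0},{"dx":13,"dy":1.8,"dz":0,"wx":0,"wy":0,"wz":0},{"dx":18,"dy":2.5,"dz":0,"wx":0,"wy":0,"wz":0},{"dx":23,"dy":3.2,"dz":0,"wx":0,"wy":0,"wz":0},{"dx":28,"dy":3.9,"dz":0,"wx":0,"wy":0,"wz":0},{"dx":33,"dy":4.5,"dz":0,"wx":0,"wy":0,"wz":0},{"dx":37,"dy":5.1,"dz":0,"wx":0,"wy":0,"wz":0},{"dx":40.1,"dy":5.5,"dz":0,"wx":0,"wy":0,"wz":0},{"dx":40.1,"dy":5.5,"dz":0.5,"wx":0,"wy":0,"wz":0}]'
python3 -m crank '[{"dx":0,"dy":0,"dz":2,"wx":0,"wy":0,"wz":0},{"dx":0,"dy":0,"dz":4,"wx":0,"wy":0,"wz":0},{"dx":0,"dy":0,"dz":6,"wx":0,"wy":0,"wz":0},{"dx":0,"dy":0,"dz":8,"wx":0,"wy":0,"wz":0},{"dx":0,"dy":0,"dz":10,"wx":0,"wy":0,"wz":0},{"dx":0,"dy":0,"dz":11.5,"wx":0,"wy":0,"wz":0},{"dx":0,"dy":0,"dz":12.7,"wx":0,"wy":0,"wz":0},{"dx":0,"dy":0,"dz":13.4,"wx":0,"wy":0,"wz":0},{"dx":0,"dy":0,"dz":13.6,"wx":0,"wy":0,"wz":0},{"dx":0,"dy":0,"dz":13.6,"wx":0,"wy":0,"wz":0}]'
python3 -m crank '[{"dx":0,"dy":0,"dz":0,"wx":0,"wy":0,"wz":0},{"dx":0,"dy":0,"dz":0,"wx":0,"wy":0,"wz":0},{"dx":0,"dy":0,"dz":0,"wx":0,"wy":0,"wz":0},{"dx":0,"dy":0,"dz":0,"wx":0,"wy":0,"wz":0},{"dx":0,"dy":0,"dz":0,"wx":0,"wy":0,"wz":0},{"dx":0,"dy":0,"dz":0,"wx":0,"wy":0,"wz":0},{"dx":0,"dy":0,"dz":0,"wx":0,"wy":0,"wz":0},{"dx":0,"dy":0,"dz":0,"wx":0,"wy":0,"wz":0},{"dx":0,"dy":0,"dz":0,"wx":0,"wy":0,"wz":0},{"dx":0,"dy":0,"dz":0,"wx":0,"wy":0,"wz":0}]' 4 30
python3 - <<'E'
from h import *
go(.5654,-.0256,.0381,-73.1)
E
```

```text
t: 55.55
eef_pos: [0.5338, -0.3284, 0.1502]
ee_rot: [-3.141, -0.001, -1.492]
force: [-1.1, 0.9, 0.6]
width: 0.0754
gripper_force: 0.0
t: 56.8
eef_pos: [0.5342, -0.3264, 0.014]
ee_rot: [-3.141, -0.0, -1.489]
force: [0.4, -0.1, -0.4]
width: 0.0751
gripper_force: 0.0
t: 58.05
eef_pos: [0.534, -0.3263, 0.0138]
ee_rot: [-3.142, -0.0, -1.489]
force: [-1.0, 0.9, 5.6]
width: 0.0513
gripper_force: 30.0
move [-29.71  -5.59  -2.43] [ -0.   -0.  -12.2] | at [ 0.534  -0.3263  0.0138] [-180.    -0.   -85.3] t 58.05 w 0.0513 F 30.0 [-1.   0.9  5.6]
```

```bash
python3 -m crank '[{"dx":0,"dy":0,"dz":-0.5,"wx":0,"wy":0,"wz":0},{"dx":0,"dy":0,"dz":-2,"wx":0,"wy":0,"wz":0},{"dx":0,"dy":0,"dz":-4.5,"wx":0,"wy":0,"wz":0},{"dx":0,"dy":0,"dz":-7.5,"wx":0,"wy":0,"wz":0},{"dx":-1,"dy":-0.2,"dz":-10.5,"wx":0,"wy":0,"wz":0},{"dx":-4,"dy":-0.8,"dz":-12.4,"wx":0,"wy":0,"wz":-2},{"dx":-8,"dy":-1.5,"dz":-12.4,"wx":0,"wy":0,"wz":-4},{"dx":-12,"dy":-2.3,"dz":-12.4,"wx":0,"wy":0,"wz":-7},{"dx":-16,"dy":-3,"dz":-12.4,"wx":0,"wy":0,"wz":-10},{"dx":-20,"dy":-3.8,"dz":-12.4,"wx":0,"wy":0,"wz":-12}]'
python3 - <<'E'
from h import *
go(.5654,-.0256,.0381,-73.1)
E
```

```text
t: 59.3
eef_pos: [0.5556, -0.1225, 0.1386]
ee_rot: [-3.141, -0.0, -1.278]
force: [1.3, -0.1, -1.8]
width: 0.0519
gripper_force: 30.0
move [-8.99 -3.72 10.05] [-0.1 -0.  -0.2] | at [ 0.5556 -0.1225  0.1386] [-179.9   -0.   -73.3] t 59.3 w 0.0519 F 30.0 [ 1.3 -0.1 -1.8]
```

```bash
python3 -m crank '[{"dx":-3.5,"dy":-1.4,"dz":0,"wx":0,"wy":0,"wz":0},{"dx":-7,"dy":-2.9,"dz":0,"wx":0,"wy":0,"wz":0},{"dx":-8.8,"dy":-3.6,"dz":0,"wx":0,"wy":0,"wz":0},{"dx":-9.05,"dy":-3.75,"dz":1.5,"wx":0,"wy":0,"wz":0},{"dx":-9.05,"dy":-3.75,"dz":3.5,"wx":0,"wy":0,"wz":0},{"dx":-9.05,"dy":-3.75,"dz":5.5,"wx":0,"wy":0,"wz":0},{"dx":-9.05,"dy":-3.75,"dz":7.5,"wx":0,"wy":0,"wz":0},{"dx":-9.05,"dy":-3.75,"dz":8.7,"wx":0,"wy":0,"wz":0},{"dx":-9.05,"dy":-3.75,"dz":9.3,"wx":0,"wy":0,"wz":0},{"dx":-9.05,"dy":-3.75,"dz":9.5,"wx":0,"wy":0,"wz":0}]'
python3 - <<'E'
from h import *
go(.5654,-.0256,.0381,-73.1)
E
```

```text
t: 60.55
eef_pos: [0.5656, -0.0266, 0.0426]
ee_rot: [3.141, -0.0, -1.28]
force: [-1.4, 0.0, -2.2]
width: 0.0513
gripper_force: 30.0
move [-0.1  -0.01  0.45] [ 0.  -0.  -0.2] | at [ 0.5656 -0.0266  0.0426] [180.   -0.  -73.3] t 60.55 w 0.0513 F 30.0 [-1.4  0.  -2.2]
```

```bash
python3 -m crank '[{"dx":-0.1,"dy":0,"dz":0.1,"wx":0,"wy":0,"wz":0},{"dx":-0.1,"dy":0,"dz":0.2,"wx":0,"wy":0,"wz":0},{"dx":-0.1,"dy":0,"dz":0.3,"wx":0,"wy":0,"wz":0},{"dx":-0.1,"dy":0,"dz":0.4,"wx":0,"wy":0,"wz":0},{"dx":-0.1,"dy":0,"dz":0.45,"wx":0,"wy":0,"wz":0},{"dx":-0.1,"dy":0,"dz":0.45,"wx":0,"wy":0,"wz":0},{"dx":-0.1,"dy":0,"dz":0.45,"wx":0,"wy":0,"wz":0},{"dx":-0.1,"dy":0,"dz":0.45,"wx":0,"wy":0,"wz":0},{"dx":-0.1,"dy":0,"dz":0.45,"wx":0,"wy":0,"wz":0},{"dx":-0.1,"dy":0,"dz":0.45,"wx":0,"wy":0,"wz":0}]'
python3 -m crank '[{"dx":0,"dy":0,"dz":0,"wx":0,"wy":0,"wz":0},{"dx":0,"dy":0,"dz":0,"wx":0,"wy":0,"wz":0},{"dx":0,"dy":0,"dz":0,"wx":0,"wy":0,"wz":0},{"dx":0,"dy":0,"dz":0,"wx":0,"wy":0,"wz":0},{"dx":0,"dy":0,"dz":-1,"wx":0,"wy":0,"wz":0},{"dx":0,"dy":0,"dz":-4,"wx":0,"wy":0,"wz":0},{"dx":0,"dy":0,"dz":-7,"wx":0,"wy":0,"wz":0},{"dx":0,"dy":0,"dz":-10,"wx":0,"wy":0,"wz":4},{"dx":0,"dy":0,"dz":-13,"wx":0,"wy":0,"wz":8},{"dx":0,"dy":0,"dz":-15,"wx":0,"wy":0,"wz":12}]' 7
python3 - <<'E'
from h import *
im=arm.grab_frame("top"); print([np.round(d["centre"],4) for d in arm.mark_of("top","bell")])
im=arm.grab_frame("side"); print([np.round(d["centre"],4) for d in arm.mark_of("side","bell")])
go(.5375,-.3914,.054,-85.2)
E
```

```text
t: 61.8
eef_pos: [0.5652, -0.0254, 0.0382]
ee_rot: [-3.142, 0.0, -1.28]
force: [-0.3, -1.2, -2.5]
width: 0.0515
gripper_force: 30.0
t: 63.05
eef_pos: [0.5657, -0.0254, 0.1907]
ee_rot: [-3.139, 0.0, -1.491]
force: [0.2, -0.6, -0.5]
width: 0.0702
gripper_force: 0.0
[array([ 0.5362, -0.3919,  0.0041])]
[array([ 0.5353, -0.3904,  0.0046])]
move [36.26  5.78 13.44] [-0.1  0.  -0.1] | at [ 0.5651 -0.0253  0.1886] [-179.9    0.   -85.3] t 63.25 w 0.0699 F 0.0 [-1.   0.1 -1.2]
```

```bash
python3 -m crank '[{"dx":3,"dy":0.5,"dz":0,"wx":0,"wy":0,"wz":0},{"dx":8,"dy":1.3,"dz":0,"wx":0,"wy":0,"wz":0},{"dx":13,"dy":2.1,"dz":0,"wx":0,"wy":0,"wz":0},{"dx":18,"dy":2.9,"dz":0,"wx":0,"wy":0,"wz":0},{"dx":23,"dy":3.7,"dz":0,"wx":0,"wy":0,"wz":0},{"dx":28,"dy":4.5,"dz":0,"wx":0,"wy":0,"wz":0},{"dx":33,"dy":5.2,"dz":0,"wx":0,"wy":0,"wz":0},{"dx":36.2,"dy":5.8,"dz":0,"wx":0,"wy":0,"wz":0},{"dx":36.2,"dy":5.8,"dz":0,"wx":0,"wy":0,"wz":0},{"dx":36.2,"dy":5.8,"dz":1,"wx":0,"wy":0,"wz":0}]' 6
python3 -m crank '[{"dx":0,"dy":0,"dz":2,"wx":0,"wy":0,"wz":0},{"dx":0,"dy":0,"dz":4,"wx":0,"wy":0,"wz":0},{"dx":0,"dy":0,"dz":6,"wx":0,"wy":0,"wz":0},{"dx":0,"dy":0,"dz":8,"wx":0,"wy":0,"wz":0},{"dx":0,"dy":0,"dz":9.5,"wx":0,"wy":0,"wz":0},{"dx":0,"dy":0,"dz":10.7,"wx":0,"wy":0,"wz":0},{"dx":0,"dy":0,"dz":11.7,"wx":0,"wy":0,"wz":0},{"dx":0,"dy":0,"dz":12.4,"wx":0,"wy":0,"wz":0},{"dx":0,"dy":0,"dz":12.4,"wx":0,"wy":0,"wz":0},{"dx":0,"dy":0,"dz":12.4,"wx":0,"wy":0,"wz":0}]'
python3 -m crank '[{"dx":0,"dy":0,"dz":0,"wx":0,"wy":0,"wz":0},{"dx":0,"dy":0,"dz":0,"wx":0,"wy":0,"wz":0},{"dx":0,"dy":0,"dz":0,"wx":0,"wy":0,"wz":0},{"dx":0,"dy":0,"dz":0,"wx":0,"wy":0,"wz":0},{"dx":0,"dy":0,"dz":0,"wx":0,"wy":0,"wz":0},{"dx":0,"dy":0,"dz":0,"wx":0,"wy":0,"wz":0},{"dx":0,"dy":0,"dz":0,"wx":0,"wy":0,"wz":0},{"dx":0,"dy":0,"dz":0,"wx":0,"wy":0,"wz":0},{"dx":0,"dy":0,"dz":0,"wx":0,"wy":0,"wz":0},{"dx":0,"dy":0,"dz":0,"wx":0,"wy":0,"wz":0}]' 1 40
python3 - <<'E'
from h import *
go(.5733,-.1214,.0781,-85.2)
E
```

```text
t: 64.5
eef_pos: [0.5369, -0.3908, 0.1776]
ee_rot: [-3.142, 0.0, -1.489]
force: [-0.1, 0.2, -0.4]
width: 0.0601
gripper_force: 0.0
t: 65.75
eef_pos: [0.5372, -0.3912, 0.0546]
ee_rot: [-3.141, -0.0, -1.489]
force: [-0.3, -0.5, 0.8]
width: 0.06
gripper_force: 0.0
t: 67.0
eef_pos: [0.5369, -0.3909, 0.0542]
ee_rot: [-3.142, -0.0, -1.489]
force: [-0.4, -0.2, -0.3]
width: 0.0188
gripper_force: 40.0
move [-26.57  -5.82  -2.39] [-0.  -0.  -0.1] | at [ 0.5369 -0.3909  0.0542] [-180.    -0.   -85.3] t 67.0 w 0.0188 F 40.0 [-0.4 -0.2 -0.3]
```

```bash
python3 -m crank '[{"dx":0,"dy":0,"dz":-0.5,"wx":0,"wy":0,"wz":0},{"dx":0,"dy":0,"dz":-2,"wx":0,"wy":0,"wz":0},{"dx":0,"dy":0,"dz":-4,"wx":0,"wy":0,"wz":0},{"dx":0,"dy":0,"dz":-6.5,"wx":0,"wy":0,"wz":0},{"dx":-1,"dy":-0.2,"dz":-9,"wx":0,"wy":0,"wz":0},{"dx":-3,"dy":-0.7,"dz":-10.4,"wx":0,"wy":0,"wz":0},{"dx":-6,"dy":-1.3,"dz":-10.4,"wx":0,"wy":0,"wz":0},{"dx":-9,"dy":-2,"dz":-10.4,"wx":0,"wy":0,"wz":0},{"dx":-12,"dy":-2.6,"dz":-10.4,"wx":0,"wy":0,"wz":0},{"dx":-15,"dy":-3.3,"dz":-10.4,"wx":0,"wy":0,"wz":0}]'
python3 -m crank '[{"dx":-3,"dy":-0.7,"dz":0,"wx":0,"wy":0,"wz":0},{"dx":-6,"dy":-1.3,"dz":0,"wx":0,"wy":0,"wz":0},{"dx":-9,"dy":-2,"dz":0,"wx":0,"wy":0,"wz":0},{"dx":-11,"dy":-2.4,"dz":0,"wx":0,"wy":0,"wz":0},{"dx":-11.6,"dy":-2.5,"dz":1,"wx":0,"wy":0,"wz":0},{"dx":-11.6,"dy":-2.5,"dz":2.5,"wx":0,"wy":0,"wz":0},{"dx":-11.6,"dy":-2.5,"dz":4.5,"wx":0,"wy":0,"wz":0},{"dx":-11.6,"dy":-2.5,"dz":6,"wx":0,"wy":0,"wz":0},{"dx":-11.6,"dy":-2.5,"dz":7,"wx":0,"wy":0,"wz":0},{"dx":-11.6,"dy":-2.5,"dz":7.4,"wx":0,"wy":0,"wz":0}]'
python3 - <<'E'
from h import *
go(.5733,-.1214,.0781,-85.2)
E
```

```text
t: 68.25
eef_pos: [0.5573, -0.2367, 0.1583]
ee_rot: [3.141, 0.0, -1.489]
force: [-0.4, -0.5, -3.3]
width: 0.0188
gripper_force: 40.0
t: 69.5
eef_pos: [0.5727, -0.1215, 0.0834]
ee_rot: [3.141, -0.0, -1.49]
force: [-0.5, -0.3, -3.9]
width: 0.0188
gripper_force: 40.0
move [-0.   -0.06  0.53] [ 0.1 -0.  -0.2] | at [ 0.5727 -0.1215  0.0834] [179.9  -0.  -85.4] t 69.5 w 0.0188 F 40.0 [-0.5 -0.3 -3.9]
```

```bash
python3 -m crank '[{"dx":0,"dy":-0.05,"dz":0.1,"wx":0,"wy":0,"wz":0},{"dx":0,"dy":-0.05,"dz":0.2,"wx":0,"wy":0,"wz":0},{"dx":0,"dy":-0.05,"dz":0.3,"wx":0,"wy":0,"wz":0},{"dx":0,"dy":-0.05,"dz":0.4,"wx":0,"wy":0,"wz":0},{"dx":0,"dy":-0.05,"dz":0.5,"wx":0,"wy":0,"wz":0},{"dx":0,"dy":-0.05,"dz":0.52,"wx":0,"wy":0,"wz":0},{"dx":0,"dy":-0.05,"dz":0.52,"wx":0,"wy":0,"wz":0},{"dx":0,"dy":-0.05,"dz":0.52,"wx":0,"wy":0,"wz":0},{"dx":0,"dy":-0.05,"dz":0.52,"wx":0,"wy":0,"wz":0},{"dx":0,"dy":-0.05,"dz":0.52,"wx":0,"wy":0,"wz":0}]'
python3 -m crank '[{"dx":0,"dy":0,"dz":0,"wx":0,"wy":0,"wz":0},{"dx":0,"dy":0,"dz":0,"wx":0,"wy":0,"wz":0},{"dx":0,"dy":0,"dz":0,"wx":0,"wy":0,"wz":0},{"dx":0,"dy":0,"dz":0,"wx":0,"wy":0,"wz":0},{"dx":0,"dy":0,"dz":0,"wx":0,"wy":0,"wz":0},{"dx":0,"dy":0,"dz":-1,"wx":0,"wy":0,"wz":0},{"dx":0,"dy":0,"dz":-4,"wx":0,"wy":0,"wz":0},{"dx":0,"dy":0,"dz":-8,"wx":0,"wy":0,"wz":0},{"dx":0,"dy":0,"dz":-12,"wx":0,"wy":0,"wz":0},{"dx":0,"dy":0,"dz":-15,"wx":0,"wy":0,"wz":0}]' 6
python3 -m crank '[{"dx":3,"dy":2,"dz":0,"wx":0,"wy":0,"wz":0},{"dx":7,"dy":3,"dz":0,"wx":0,"wy":0,"wz":0},{"dx":11,"dy":4,"dz":0,"wx":0,"wy":0,"wz":0},{"dx":15,"dy":5,"dz":0,"wx":0,"wy":0,"wz":0},{"dx":19,"dy":6,"dz":0,"wx":0,"wy":0,"wz":0},{"dx":23,"dy":7,"dz":0,"wx":0,"wy":0,"wz":0},{"dx":25,"dy":8,"dz":0,"wx":0,"wy":0,"wz":0},{"dx":25,"dy":8,"dz":0,"wx":0,"wy":0,"wz":0},{"dx":25,"dy":8,"dz":0,"wx":0,"wy":0,"wz":0},{"dx":25,"dy":8,"dz":0,"wx":0,"wy":0,"wz":0}]'
python3 - <<'E'
from h import *
out=[]
for c in ["top","side"]:
    im=arm.grab_frame(c)
    for n in ["bell","tin","jar","punch","mug","board"]: print(c,n,[(round(d["confidence"],2),np.round(d["centre"],3)) for d in arm.mark_of(c,n)])
    out.append(cv2.resize(im[:,:,::-1],(400,300)) if 0 else im[:,:,::-1])
cv2.imwrite("pics/end.png",np.hstack([cv2.resize(out[0][100:290,80:350],(400,282),interpolation=2),cv2.resize(out[1][90:280,120:390],(400,282),interpolation=2)]))
E
```

```text
t: 70.75
eef_pos: [0.5735, -0.1211, 0.079]
ee_rot: [3.142, 0.0, -1.489]
force: [-0.1, -0.4, -4.7]
width: 0.019
gripper_force: 40.0
t: 72.0
eef_pos: [0.5739, -0.1212, 0.2319]
ee_rot: [-3.139, -0.0, -1.489]
force: [0.7, -0.7, 0.2]
width: 0.0598
gripper_force: 0.0
t: 73.25
eef_pos: [0.5145, -0.3758, 0.2293]
ee_rot: [-3.141, -0.0, -1.488]
force: [0.3, 0.7, 0.2]
width: 0.06
gripper_force: 0.0
top bell []
top tin [(0.57, array([ 0.565, -0.025,  0.032])), (0.55, array([ 0.441, -0.071, -0.002]))]
top jar [(0.74, array([ 0.401,  0.094, -0.002])), (0.66, array([0.556, 0.08 , 0.029])), (0.38, array([ 0.671, -0.088,  0.029]))]
top punch [(0.69, array([0.503, 0.32 , 0.01 ]))]
top mug [(0.92, array([ 0.676, -0.091,  0.028]))]
top board [(0.87, array([ 0.497,  0.319, -0.002]))]
side bell []
side tin [(0.94, array([ 0.448, -0.077,  0.004])), (0.58, array([ 0.561, -0.027,  0.027])), (0.36, array([ 0.573, -0.12 ,  0.029]))]
side jar [(0.78, array([ 0.408,  0.094, -0.   ])), (0.74, array([0.557, 0.078, 0.027])), (0.43, array([ 0.561, -0.03 ,  0.03 ]))]
side punch [(0.6, array([0.5  , 0.322, 0.014])), (0.22, array([0.559, 0.079, 0.028]))]
side mug []
side board [(0.7, array([ 0.5  ,  0.326, -0.   ]))]
```

View pics/end.png

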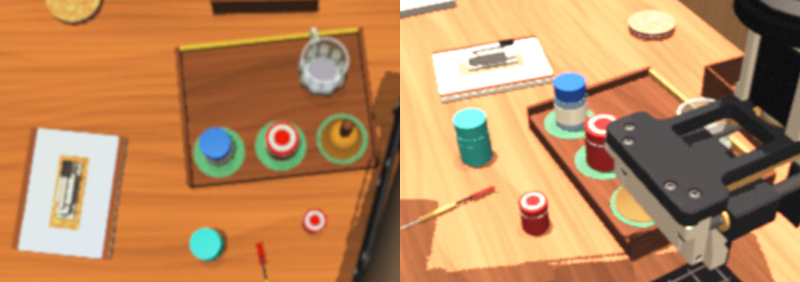

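The top crop shows the bell (343,138), tin (282,140) and jar (216,145) upright on their felt discs. The punch (68,192) is centred on the cork, the mug hasn't moved, and the arm is clear. Handing in.

```bash
python3 -c "
from station import arm
print(arm.job_done())"
```

```text
the job is handed in; nothing more can be done
None
```

I handed the job in at about 73 s of the 144 s: the punch lies lengthways on the middle of the cork strip, the bell, tin and jar are back upright on their felt discs, and the mug was not moved; no verdict came back.

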